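# Cure a test panel in the curing box

### The job

Post the taller of the two coated test panels through the sprung flap in the top of the curing box, so that it drops right in and the flap springs shut behind it; then set the box's timer to 20 minutes, which is the third of the seven marks counting clockwise from the round dot at zero. The box stands loose and its knob is stiff, so press the knob down firmly while you turn it and do not let the box twist or slide on the bench. Leave the shorter panel in its rail and the loose tub and pot nearby where they are.

Things in the scene. Friction and masses are not known exactly. Their poses are not given: they have to be found in the camera images.
- panel_tall: the taller test panel: wooden board 9 mm thick (its x), 74 mm wide (its y), 90 mm high (its z), about 120 g, lower part coated white, small dark hang hole near the top. It stands upright in the groove of the drip rail, 20 mm deep in it, at either end. Origin: centre of its bottom edge. To be gripped by its bare top strip across the 9 mm.
- panel_tall_mid (a point): the middle of the taller panel, 45 mm above its bottom edge
- panel_short: the shorter test panel, the same but 60 mm high; it stands in the other half of the same groove, its edge 30 mm from the taller one's. Origin: centre of its bottom edge. It stays there.
- drip_rail: fixed wooden rail 56 x 222 x 30 mm (its x, y, z) with one groove 11 mm wide and 20 mm deep along its y, in which the panels stand side by side, their middles 52 mm either side of its centre. Origin: centre of its underside.
- cure_box: free-standing grey curing box 100 x 200 x 145 mm (its x, y, z), about 0.35 kg, on four small hard slippery feet; amber window in its front, which looks to its -x. Flat top 145 mm above the bench with the posting slot on the left (+y) and the timer knob on the right (-y). Origin: centre of its underside, on the bench.
- slot_mouth (a point): centre of the posting slot, level with the box's top: a mouth 30 mm wide (box x), 90 mm long (box y), too narrow for fingers. Below it is a chamber 42 mm (x) by 104 mm (y), floor 133 mm under the mouth: a panel let go upright with 50 mm or more of its height in the mouth slides down into it and then stands clear of the flap.
- flap (a joint): angle of the steel flap that closes the slot from just below: 0 shut, 1.4 rad fully open. Pushed down, it swings inward about the slot's rear (+x) edge against a light spring (a few tenths of a newton) and springs shut again. Open, it takes up the rear 6 mm of the mouth, so the panel is best posted about 3 mm in front of the middle.
- timer_grip (a point): on the timer knob's axis, 54 mm right (-y) of the box's middle, 170 mm above the bench, at half the height of its grip bar. Black disc 52 mm across; on it the bar, 46 mm long, 14 mm thick, 13 mm up and down from this point. The disc turns and sinks with the bar, so fingertips may rest on it. x runs along the bar to the end with the white pointer line, z up.
- timer (a joint): knob angle in rad, clockwise from above: 0 = pointer on the round white dot (0 minutes), then six ticks 0.785 apart, 10 minutes each, to 4.712; the third mark counting the dot is 20 minutes = 1.571. At zero the pointer looks to the box's front left, at 20 to its rear left. Starts between the dot and the first tick, stays where left; 0.33 N m to turn.
- timer_push (a joint): how far the knob is pressed down: 0 up, 0.006 m fully down. Its spring takes 1 N at the start, 2.4 N more per mm, 15.6 N at the stop, and lifts it again when let go. Unpressed, the loose box turns with the stiff knob, as its own weight does not hold it; pressed with 11 N or more (4 mm to fully down, or a little harder) it stays still.
- box_left_end (a point): middle of the box's left (+y) end face, 70 mm above the bench
- box_right_end (a point): middle of the box's right (-y) end face, 70 mm above the bench
- tub_0: loose closed paint tub, 80 mm across, 66 mm high, left of the rail. Origin: centre of its underside.
- pot_b: loose small white paint pot, 58 mm across, 52 mm high, behind the work. Origin: centre of its underside.
Things that resemble listed ones, but are neither listed nor needed, are in the scene too. Leave any green or yellow look-alike of the panel_tall alone.

How it is judged:
By the outcome, as a careful person would: the job done as asked, in the order asked, and still so for the second after the job is handed in, with the robot touching nothing.
It also fails if it takes over 53 s, if anything falls off the work surface, if the arm or the gripper's body presses on something with over 40 N, if the wrist force passes 120 N, or if a joint passes its speed limit or range.

### The arm

A 7-joint arm with a two-finger parallel gripper is mounted at the origin on a cart in front of the work surface, level with it; the furniture and walls round the work are solid. World frame = base frame: x ahead of the robot, y to its left, z up, the work surface at z = 0. Lengths are in m, angles in degrees, forces in N, time in s.
With the tool pointing down it reaches from about 0.4 to 0.9 m from the base axis. Payload 5.6 kg.
Tool frame: the origin (TCP) lies at the very end of the fingers, on their centre line; the grasp point (between the pads) lies 19 mm behind it (robot.grip_depth is the distance from the TCP to the grasp point, in m); y points along the fingers, z is the direction in which the jaws open and shut, and the axes are right-handed (so a half turn about y gives the same grasp; the last joint's range is limited). The gripper opens to 92 mm and grips with 3 to 60 N. Pads are 20 mm wide; open, the fingers measure 128 mm over their backs; the gripper's body (75 mm by 189 mm) begins 69 mm behind the grasp point.
Start: joints at [67.724, 26.786, -0.665, 91.828, 0.344, 61.387, -3.226], TCP at [0.22, -0.612, 0.177] pointing down, gripper open.
Joint ranges: [-144.91, 144.91], [-17.63, 115.5], [-89.93, 88.59], [15.96, 139.68], [-74.01, 254.01], [8.47, 105.57], [-167.45, 167.45]. Speed limits (degrees/s): [147.25, 147.25, 180, 180, 180, 180, 180].

### API

Orientations are given as a 3x3 rotation matrix whose columns are the frame's x, y, z axes.
In Python, from plant import robot gives the robot as it stands. The module is installed in compiled form; this text tells all that it offers.
- The arm moves only by the shell command python3 -m pendant 'ROWS' [FORCE]. ROWS is JSON, a list of rows, each an object with "fingers": the opening, from 0 (shut) to 1 (fully open); "slide": the shift along the tool's x, y, z in cm, a list of three; "yaw": the turn about the tool's y in rad. A call has 1 to 5 rows; each row is the pose to reach, as a shift and turn from the pose commanded when the call began, along the tool's axes at that moment; what a row does not reach only later rows make up. A row lasts 1/12 s, in which the tool goes at most 41.7 mm and 7.16 degrees, less where a joint would pass 70% of its speed; a pose out of reach is approached as far as the arm can. A call with a gripper value outside its range is refused whole. The fingers move at their own pace and stop on an object; FORCE is the grip in N (left out, the last holds). Time passes only in rows, so rows that repeat a pose let the fingers close. It gives the time, the measured TCP pose, the force and the opening at its end, in the units of the state.
- robot.get_state(): the state, without advancing time (a new reading comes with each control period).
- robot.read_camera(name): name is "scene" or "top"; returns (picture, depth): 400x640x3 uint8, red, green, blue; 400x640 float32, m along the optical axis (not along the pixel's ray), 0 where there is no reading.
- robot.camera_model(name): a dict with "fx", "fy", "cx", "cy" (pixels), "distortion" ([k1, k2, p1, p2, k3] as OpenCV has them; the pictures are not rectified), "R" (3x3) and "t" (3): a world point X has camera coordinates R X + t. Camera axes: x right, y down, z forward; pixel columns grow to the right and rows downward; lengths in m; the calibration is good to about 2 mm. A picture is of the moment at which its call begins. camera_model takes no time and is no camera call.
- robot.close_job(): hands the job in, once; it reports no verdict.
The state is a dict: "clock": time; "joint_positions": joint angles; "joint_velocities": joint speeds; "tau": joint torques, N m; "eef_pos": TCP position; "eef_rot": TCP orientation; "contact_force": force on the tool from outside, world axes, zero at the start; "torque": the same for the moment, N m; "finger_gap": finger opening in m.
Only numpy, scipy, OpenCV 4.12 (cv2) and the standard library are available. Lean on these libraries where they do the work, as an engineer would, in place of code of your own. Each camera call takes 0.05 s, during which the arm holds its last target.

## Working session

There is one attempt and no reset: what is moved stays moved. The work goes in short steps, Python scripts to look and compute and a shell command to move; the robot and the scene stay as the last step left them, time stands still between calls to the robot, and variables do not carry over. Pictures are saved under pics/ and viewed, and the job is handed in when it is done.

```bash
mkdir -p pics; python3 - <<'E'
from plant import robot
import cv2,numpy as np
s=robot.get_state()
print(s['clock'],s['eef_pos'],np.round(s['eef_rot'],3),s['finger_gap'],robot.grip_depth)
for n in ['scene','top']:
    im,d=robot.read_camera(n); np.savez(f'pics/{n}0.npz',im=im,d=d)
    cv2.imwrite(f'pics/{n}0.png',im[:,:,::-1])
    m=robot.camera_model(n); print(n,{k:np.round(v,4).tolist() for k,v in m.items()})
E
```

```text
0.0 [ 0.2200368  -0.6109146   0.17626253] [[-0.941 -0.001  0.339]
 [-0.339  0.002 -0.941]
 [ 0.    -1.    -0.002]] 0.09158537303823616 0.0187
scene {'fx': 511.3088, 'fy': 511.3088, 'cx': 322.0249, 'cy': 201.8666, 'distortion': [-0.1206, 0.0, 0.0, 0.0, 0.0], 'R': [[0.7917, -0.6105, -0.0235], [-0.2946, -0.3479, -0.89], [0.5352, 0.7115, -0.4553]], 't': [-0.4108, 0.3147, 1.0084]}
top {'fx': 426.8065, 'fy': 426.8065, 'cx': 315.1403, 'cy': 209.4, 'distortion': [-0.0683, 0.0, 0.0, 0.0, 0.0], 'R': [[-0.0011, -1.0, 0.0034], [-0.9951, 0.0008, -0.0984], [0.0984, -0.0035, -0.9951]], 't': [0.0665, 0.5541, 1.1273]}
```

```bash
ls . pics
```

```text
.:
pics

pics:
scene0.npz
scene0.png
top0.npz
top0.png
```

View pics/scene0.png

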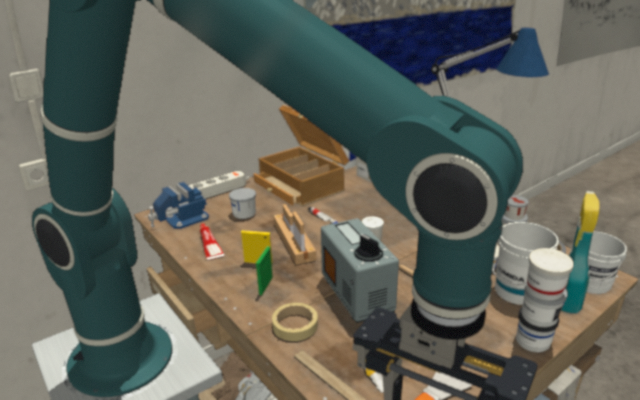

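View pics/top0.png

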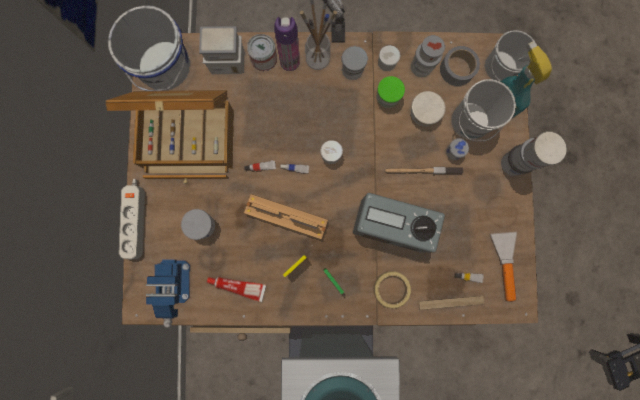

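The top view shows the rail near (287,217), the box near (400,223) with its slot at (386,217) and knob at (424,228), the tub at (198,225) and the white pot at (331,151). I'll enlarge it.

```bash
cat > h.py <<'E'
from plant import robot
import cv2,numpy as np
def ray(n,uv):
    m=robot.camera_model(n);K=np.array([[m['fx'],0,m['cx']],[0,m['fy'],m['cy']],[0,0,1]])
    p=cv2.undistortPoints(np.array(uv,float).reshape(-1,1,2),K,np.array(m['distortion'],float)).reshape(-1,2)
    R=np.array(m['R']);t=np.array(m['t'])
    return -R.T@t,(np.c_[p,np.ones(len(p))])@R
def onz(n,uv,z):
    c,d=ray(n,uv); return c+d*((z-c[2])/d[:,2])[:,None]
def proj(n,X):
    m=robot.camera_model(n);K=np.array([[m['fx'],0,m['cx']],[0,m['fy'],m['cy']],[0,0,1]])
    return cv2.projectPoints(np.array(X,float).reshape(-1,1,3),cv2.Rodrigues(np.array(m['R']))[0],np.array(m['t'],float),K,np.array(m['distortion'],float))[0].reshape(-1,2)
def crop(im,x0,y0,w,h,s,f):
    cv2.imwrite(f,cv2.resize(im[y0:y0+h,x0:x0+w,::-1],None,fx=s,fy=s,interpolation=cv2.INTER_CUBIC))
E
python3 - <<'E'
from h import *
t=np.load('pics/top0.npz')['im'];s=np.load('pics/scene0.npz')['im']
crop(t,350,185,100,75,8,'pics/tbox0.png')
crop(t,235,185,100,70,8,'pics/trail0.png')
crop(s,230,190,180,130,4.4,'pics/scrop0.png')
E
```

```text
(no output)
```

View pics/tbox0.png

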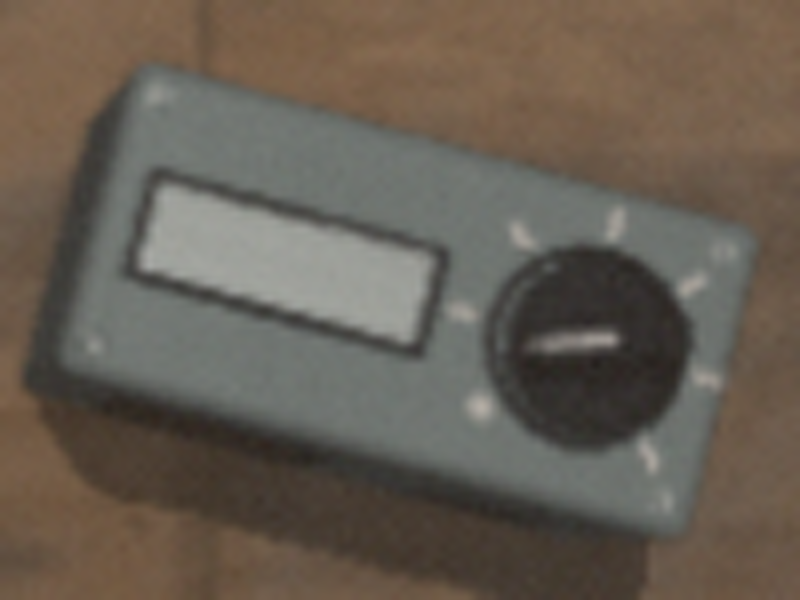

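View pics/trail0.png

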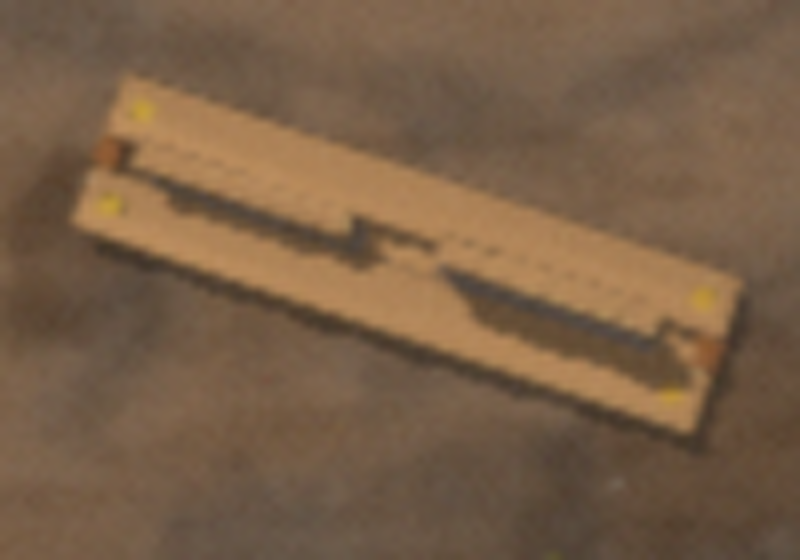

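View pics/scrop0.png

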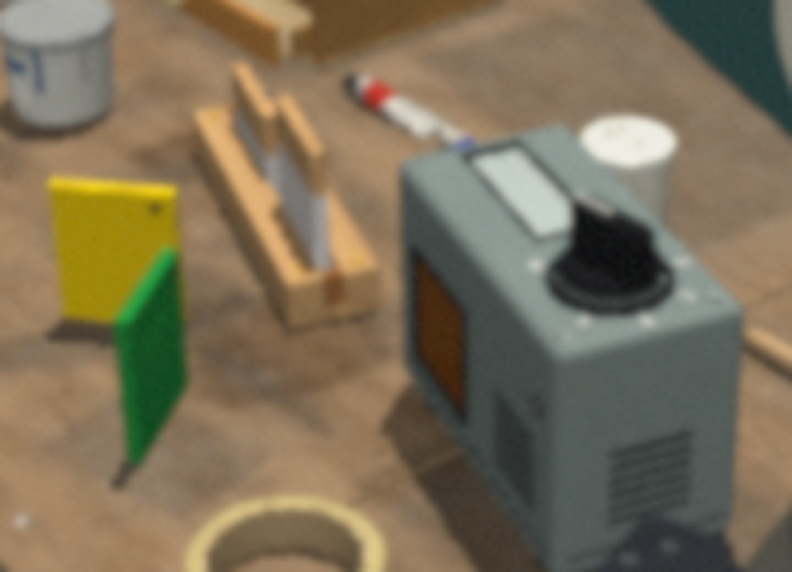

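The top view shows the pointer between the dot (480,408 in the enlargement) and the first tick (460,312), with the shut slot to its left. The shadows make the right (-y, near) panel look taller, so I'll check that with depth and measure.

```bash
python3 - <<'E'
from h import *
z=np.load('pics/top0.npz');im=z['im'];d=z['d']
v,u=np.mgrid[0:400,0:640]
m=robot.camera_model('top');K=np.array([[m['fx'],0,m['cx']],[0,m['fy'],m['cy']],[0,0,1]])
p=cv2.undistortPoints(np.c_[u.ravel(),v.ravel()].astype(float).reshape(-1,1,2),K,np.array(m['distortion'])).reshape(-1,2)
Xc=np.c_[p,np.ones(len(p))]*d.ravel()[:,None]
W=((Xc-np.array(m['t']))@np.array(m['R'])).reshape(400,640,3)
def reg(x0,y0,x1,y1,zl,zh):
    a=np.zeros((400,640),bool);a[y0:y1,x0:x1]=1
    return a&(W[...,2]>zl)&(W[...,2]<zh)&(d>0)
def rect(k,pts=None):
    r=cv2.minAreaRect((W[k][:,:2]*1000).astype(np.float32)); print(r, 'z',np.median(W[k][:,2]),k.sum());print(np.round(cv2.boxPoints(r)).tolist())
print('boxtop');rect(reg(340,180,450,260,.135,.152))
print('knob');rect(reg(400,200,450,250,.16,.2))
for n,b in dict(rail=(235,190,335,245)).items():
    for zl,zh in [(.02,.04),(.055,.085),(.085,.12)]:
        k=reg(*b,zl,zh); 
        if k.sum()>3: print(n,zl);rect(k); print('y',np.percentile(W[k][:,1],[2,50,98]))
k=reg(235,190,335,245,.055,.12); 
for a in sorted(zip(*np.where(k)),key=lambda a:a[1])[::8]: print(a[::-1],np.round(W[a],3),end=' ')
print()
for n,b in dict(tub=(180,205,220,245),pot=(315,135,348,165)).items():
    k=reg(*b,.03,.1);rect(k)
E
```

```text
boxtop
((511.2877197265625, -143.27484130859375), (199.66224670410156, 100.91600036621094), 74.5230712890625) z 0.1447145930846813 2913
[[436.0, -226.0], [533.0, -253.0], [587.0, -61.0], [489.0, -34.0]]
knob
((495.5709533691406, -192.93829345703125), (43.207542419433594, 46.21260070800781), 36.384521484375) z 0.18130917795387386 154
[[464.0, -187.0], [492.0, -224.0], [527.0, -199.0], [499.0, -162.0]]
rail 0.02
((536.1094970703125, 145.69117736816406), (222.0850067138672, 56.281864166259766), 71.38018035888672) z 0.02984561531879342 1352
[[474.0, 49.0], [527.0, 31.0], [598.0, 242.0], [545.0, 260.0]]
y [0.04222965 0.14730342 0.24812324]
rail 0.055
((536.0562133789062, 147.31259155273438), (178.6060028076172, 8.60915470123291), 71.35862731933594) z 0.06987507564424976 125
[[503.0, 64.0], [512.0, 61.0], [569.0, 231.0], [561.0, 233.0]]
y [0.07297825 0.18919103 0.22983998]
rail 0.085
((518.9108276367188, 95.65748596191406), (73.43045806884766, 9.21023178100586), 71.03404235839844) z 0.09964986175331392 112
[[503.0, 62.0], [511.0, 59.0], [535.0, 129.0], [526.0, 132.0]]
y [0.06214574 0.09691
[... 1224 characters left out ...]
15 0.089 0.101] (np.int64(308), np.int64(221)) [0.518 0.084 0.099] (np.int64(309), np.int64(225)) [0.51  0.082 0.063] (np.int64(311), np.int64(224)) [0.51  0.077 0.1  ] (np.int64(313), np.int64(223)) [0.512 0.072 0.099] (np.int64(315), np.int64(223)) [0.512 0.067 0.103] (np.int64(316), np.int64(226)) [0.505 0.064 0.099] 
((512.3846435546875, 377.09552001953125), (77.60365295410156, 78.95153045654297), 89.73719787597656) z 0.06552477803242868 759
[[473.0, 338.0], [552.0, 338.0], [552.0, 416.0], [473.0, 416.0]]
((710.270751953125, 22.10880470275879), (56.494571685791016, 57.334228515625), 64.40642547607422) z 0.051926030841167314 376
[[672.0, 9.0], [724.0, -16.0], [748.0, 35.0], [697.0, 60.0]]
```

The near (-y) panel is the taller: its top is at z=0.100, centre (0.519,0.096). The other's top is at 0.070. Next I'll measure the slot, dial marks and pointer.

```bash
cat >> h.py <<'E'
BY=np.deg2rad(-15.48); BC=np.array([.5113,-.1433])
def tobox(P):
    c,s=np.cos(BY),np.sin(BY); return (np.atleast_2d(P)[:,:2]-BC)@np.array([[c,-s],[s,c]])
def go(x,y,z,jaw):
    "slide(cm)/yaw to TCP x,y,z (m), jaw direction jaw deg (mod 180)"
    s=robot.get_state();R=np.array(s['eef_rot']);d=R.T@(np.array([x,y,z])-s['eef_pos'])*100
    a=np.degrees(np.arctan2(R[1,2],R[0,2])); t=(jaw-a+90)%180-90
    print('t',round(s['clock'],2),'pos',np.round(s['eef_pos'],4),'jaw',round(a,2),'gap',round(s['finger_gap'],4),'F',np.round(s['contact_force'],1),'tau',np.round(s['torque'],2))
    print('slide',np.round(d,2).tolist(),'yaw',round(-np.radians(t),3))
E
python3 - <<'E'
from h import *
im=np.load('pics/top0.npz')['im']
g=im.astype(int)
sub=im[185:260,350:450]
# slot bright inside
hsv=cv2.cvtColor(im,cv2.COLOR_RGB2HSV)
def comps(mask):
    n,l,st,ce=cv2.connectedComponentsWithStats(mask.astype(np.uint8))
    return [(st[i],ce[i],l==i) for i in range(1,n)]
mean=g.mean(2);print(mean[215,380:395].round(),mean[190,375:380])
roi=np.zeros(mean.shape,bool);roi[190:250,360:445]=1
for thr in (150,):
  for st,ce,k in comps(roi&(mean>thr)):
    if st[4]<2: continue
    ys,xs=np.where(k)
    zz=.183 if False else .145
    print(st.tolist(),ce.round(1), onz('top',[ce],.145).round(4), (tobox(onz('top',[ce],.145))*1000).round(1), cv2.minAreaRect(np.c_[xs,ys].astype(np.float32)) if st[4]>60 else '')
big=[(k) for st,ce,k in comps(roi&(mean>120)) if st[4]>120]
for k in big:
    ys,xs=np.where(k);P=tobox(onz('top',np.c_[xs,ys],.145))*1000;print('slot',P.min(0),P.max(0),P.mean(0))
# pointer line at z .183
k=np.zeros(mean.shape,bool);k[222:234,414:430]=1
k&=(mean>105);ys,xs=np.where(k);P=onz('top',np.c_[xs,ys],.183)
print(np.c_[xs,ys,mean[k].round()].tolist())
l=cv2.fitLine((P[:,:2]*1000).astype(np.float32),cv2.DIST_L2,0,.01,.01).ravel();print('line',l,np.degrees(np.arctan2(l[1],l[0])))
# dark disc
k=np.zeros(mean.shape,bool);k[210:246,405:442]=1;k&=(mean<65)
c=max(cv2.findContours(k.astype(np.uint8),0,2)[0],key=cv2.contourArea);e=cv2.minEnclosingCircle(c);print('disc',e,onz('top',[e[0]],.155),tobox(onz('top',[e[0]],.155))*1000)
print('expected',BC+np.array([[np.cos(BY),-np.sin(BY)],[np.sin(BY),np.cos(BY)]])@[0,-.054])
go(.519,.096,.26,-18.7)
E
```

```text
[155. 160. 158. 161. 160. 159. 156. 157. 157. 154. 155. 155. 153. 153.
 153.] [84.66666667 85.66666667 91.33333333 95.         91.33333333]
[368, 209, 35, 18, 320] [385.1 217.3] [[ 0.523  -0.1035  0.145 ]] [[ 0.7 41.5]] ((385.29412841796875, 217.32354736328125), (34.1975212097168, 9.701424598693848), 14.03624439239502)
[414, 213, 2, 3, 4] [414.5 214. ] [[ 0.531  -0.1757  0.145 ]] [[ 27.6 -25.9]] 
[436, 220, 2, 1, 2] [436.5 220. ] [[ 0.5163 -0.2294  0.145 ]] [[ 27.8 -81.7]] 
[409, 235, 2, 2, 4] [409.5 235.5] [[ 0.4787 -0.1622  0.145 ]] [[-26.3 -26.9]] 
[430, 241, 2, 3, 3] [430.7 242. ] [[ 0.4628 -0.2137  0.145 ]] [[-27.9 -80.7]] 
slot [-12.7784564   -1.23169613] [14.28796854 83.79451955] [ 0.6423645  41.05022384]
[[418.0, 227.0, 106.0], [419.0, 227.0, 112.0], [420.0, 227.0, 124.0], [421.0, 227.0, 128.0], [422.0, 227.0, 131.0], [423.0, 227.0, 148.0], [424.0, 227.0, 149.0], [425.0, 227.0, 151.0], [426.0, 227.0, 143.0], [418.0, 228.0, 114.0], [419.0, 228.0, 117.0], [420.0, 228.0, 106.0]]
line [ 8.0617778e-02 -9.9674511e-01  4.9653455e+02 -1.8181734e+02] -85.375916
disc ((422.8599853515625, 227.86000061035156), 12.472452163696289) [[ 0.49663386 -0.19279052  0.155     ]] [[ -0.92498845 -51.60960323]]
expected [ 0.49688729 -0.19534108]
t 0.1 pos [ 0.22   -0.611   0.1763] jaw -70.19 gap 0.0919 F [-0.9  0.9 -0.1] tau [-0.02  0.01  0.02]
slide [-52.09, -8.29, -56.4] yaw -0.899
```

```bash
python3 -m pendant '[{"fingers":1,"slide":[-3,-4,-2.5],"yaw":0},{"fingers":1,"slide":[-6,-8,-5],"yaw":0},{"fingers":1,"slide":[-9,-8.3,-8],"yaw":-0.1},{"fingers":1,"slide":[-11.5,-8.3,-11],"yaw":-0.2},{"fingers":1,"slide":[-14,-8.3,-14],"yaw":-0.3}]'; python3 -c "
from h import *
go(.519,.096,.26,-18.7)"
```

```text
clock: 0.52
eef_pos: [0.2991, -0.4485, 0.2605]
eef_rot: [[-0.796, 0.001, 0.605], [-0.605, -0.002, -0.796], [0.0, -1.0, 0.002]]
contact_force: [0.9, 0.7, 0.4]
finger_gap: 0.092
t 0.52 pos [ 0.2991 -0.4485  0.2605] jaw -52.74 gap 0.092 F [0.9 0.7 0.4] tau [-0.05 -0.07 -0.07]
slide [-50.47, -0.03, -30.02] yaw -0.594
```

```bash
python3 -m pendant '[{"fingers":0.6,"slide":[-3.4,0,-2],"yaw":-0.12},{"fingers":0.6,"slide":[-6.8,0,-4],"yaw":-0.24},{"fingers":0.6,"slide":[-10.2,0,-6],"yaw":-0.36},{"fingers":0.6,"slide":[-13.6,0,-8],"yaw":-0.48},{"fingers":0.6,"slide":[-17,0,-10],"yaw":-0.59}]'; python3 -c "
from h import *
go(.519,.096,.26,-18.7)"
```

```text
clock: 0.93
eef_pos: [0.3736, -0.2654, 0.2591]
eef_rot: [[-0.324, -0.0, 0.946], [-0.946, -0.0, -0.324], [0.0, -1.0, -0.0]]
contact_force: [0.8, 0.3, -0.0]
finger_gap: 0.0606
t 0.93 pos [ 0.3736 -0.2654  0.2591] jaw -18.88 gap 0.0606 F [ 0.8  0.3 -0. ] tau [-0.06 -0.08 -0.03]
slide [-38.9, -0.1, 2.06] yaw -0.003
```

```bash
python3 -m pendant '[{"fingers":0.6,"slide":[-4,0,0.2],"yaw":0},{"fingers":0.6,"slide":[-8,0,0.4],"yaw":0},{"fingers":0.6,"slide":[-12,0,0.6],"yaw":0},{"fingers":0.6,"slide":[-16,0,0.8],"yaw":0},{"fingers":0.6,"slide":[-20,0,1],"yaw":0}]'
python3 -m pendant '[{"fingers":0.6,"slide":[-4,0,0.2],"yaw":0},{"fingers":0.6,"slide":[-8,0,0.4],"yaw":0},{"fingers":0.6,"slide":[-12,0,0.6],"yaw":0},{"fingers":0.6,"slide":[-16,0,0.8],"yaw":0},{"fingers":0.6,"slide":[-18.9,0,1],"yaw":0}]'
python3 -m pendant '[{"fingers":0.5,"slide":[0,0,0],"yaw":0},{"fingers":0.5,"slide":[0,0,0],"yaw":0}]'
python3 -c "
from h import *
go(.519,.096,.071,-18.7)"
```

```text
clock: 1.35
eef_pos: [0.4488, -0.08, 0.2593]
eef_rot: [[-0.329, 0.0, 0.944], [-0.944, -0.001, -0.329], [0.001, -1.0, 0.0]]
contact_force: [0.9, 0.3, 0.8]
finger_gap: 0.055
clock: 1.77
eef_pos: [0.5206, 0.0971, 0.2592]
eef_rot: [[-0.326, -0.0, 0.945], [-0.945, 0.001, -0.326], [-0.001, -1.0, -0.0]]
contact_force: [-0.6, -0.6, 0.5]
finger_gap: 0.0551
clock: 1.93
eef_pos: [0.52, 0.095, 0.2586]
eef_rot: [[-0.325, -0.001, 0.946], [-0.946, 0.001, -0.325], [-0.0, -1.0, -0.002]]
contact_force: [0.7, -0.1, 0.1]
finger_gap: 0.0461
t 1.93 pos [0.52   0.095  0.2586] jaw -18.99 gap 0.0461 F [ 0.7 -0.1  0.1] tau [-0.03  0.01 -0.03]
slide [-0.06, 18.76, -0.1] yaw -0.005
```

```bash
python3 -m pendant '[{"fingers":0.5,"slide":[0,3.5,-0.1],"yaw":0},{"fingers":0.5,"slide":[0,7,-0.1],"yaw":0},{"fingers":0.5,"slide":[0,10,-0.1],"yaw":0},{"fingers":0.5,"slide":[0,12,-0.1],"yaw":0},{"fingers":0.5,"slide":[0,13,-0.1],"yaw":0}]'
python3 -m pendant '[{"fingers":0.5,"slide":[0,1.5,0],"yaw":0},{"fingers":0.5,"slide":[0,3,0],"yaw":0},{"fingers":0.5,"slide":[0,4.5,0],"yaw":0},{"fingers":0.5,"slide":[0,5.7,0],"yaw":0},{"fingers":0.5,"slide":[0,5.7,0],"yaw":0}]'
python3 -c "
from h import *
go(.519,.096,.071,-18.7)
im,d=robot.read_camera('scene');crop(im,220,150,160,130,5,'pics/s1.png')"
```

```text
clock: 2.35
eef_pos: [0.5172, 0.0909, 0.1263]
eef_rot: [[-0.331, -0.005, 0.944], [-0.944, -0.002, -0.331], [0.003, -1.0, -0.004]]
contact_force: [-1.3, -0.1, -0.3]
finger_gap: 0.0457
clock: 2.77
eef_pos: [0.5181, 0.0921, 0.0706]
eef_rot: [[-0.33, -0.003, 0.944], [-0.944, -0.001, -0.33], [0.002, -1.0, -0.003]]
contact_force: [-0.9, -0.6, -0.6]
finger_gap: 0.0458
t 2.77 pos [0.5181 0.0921 0.0706] jaw -19.28 gap 0.0458 F [-0.9 -0.6 -0.6] tau [-0.08 -0.02  0.03]
slide [-0.39, -0.04, -0.05] yaw -0.01
```

View pics/s1.png

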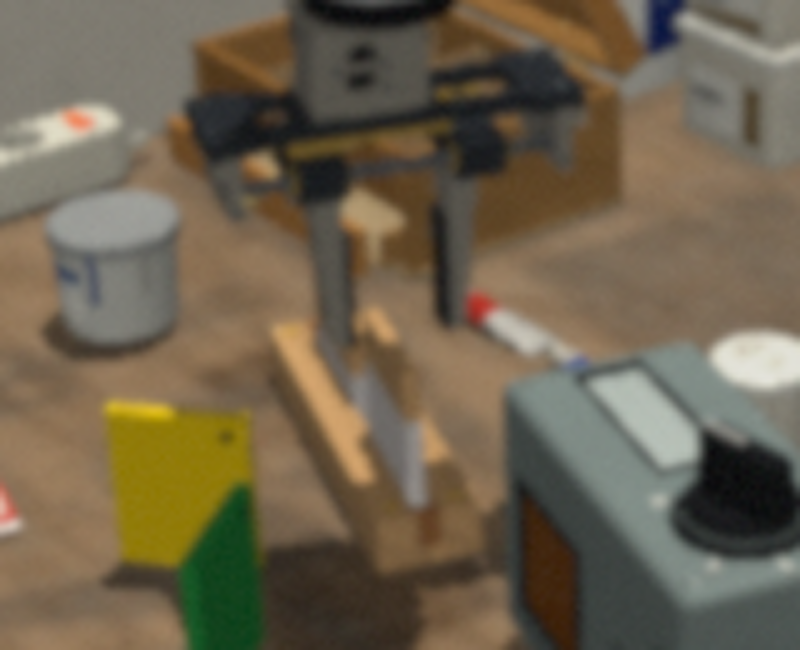

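```bash
python3 -c "
from h import *
P=[[.5181,.0921,.0706],[.519,.0957,.1],[.5181+.023*.944,.0921-.023*.33,.0706],[.5181-.023*.944,.0921+.023*.33,.0706]]
print((proj('scene',P)-[220,150])*5)"
```

```text
[[396.74852181 389.35554163]
 [391.58453968 336.34642044]
 [439.34131754 381.52473211]
 [353.77890733 397.24793678]]
```

```bash
python3 - <<'E'
from h import *
y=np.array([.322,.947]);c=np.array([.5189,.0957])
P=[[*(c+y*.037),.1],[*(c-y*.037),.1]]
c2=np.array([BC+np.array([[np.cos(BY),-np.sin(BY)],[np.sin(BY),np.cos(BY)]])@q for q in ([-.05,.1],[-.05,-.1],[.05,-.1],[.05,.1])])
P+=[[*q,.145] for q in c2]
im=np.load('pics/scene0.npz')['im'].copy()
im2,_=robot.read_camera('scene')
p=proj('scene',P);print(p)
Q=[[.5181,.0921,.0706]]+[[.5181+k*.944,.0921-k*.33,z] for k in(.041,-.041,.023,-.023) for z in (.0706,.12)]
q=proj('scene',Q)
big=cv2.resize(im2[150:300,220:400],None,fx=4.4,fy=4.4,interpolation=cv2.INTER_CUBIC)
for a in p: cv2.drawMarker(big,tuple(int(v) for v in (a-[220,150]+.5)*4.4),(255,0,0),0,10)
for a in q: cv2.drawMarker(big,tuple(int(v) for v in (a-[220,150]+.5)*4.4),(0,255,255),0,10)
cv2.imwrite('pics/s2.png',big[:,:,::-1])
t,_=robot.read_camera('top');crop(t,235,150,100,90,6.6,'pics/t2.png')
E
```

```text
[[294.27914414 210.93241479]
 [302.48859462 223.94070929]
 [319.44780688 224.79972257]
 [356.91903282 270.07004687]
 [400.77493391 258.5514156 ]
 [358.51286518 216.12532216]]
```

View pics/s2.png

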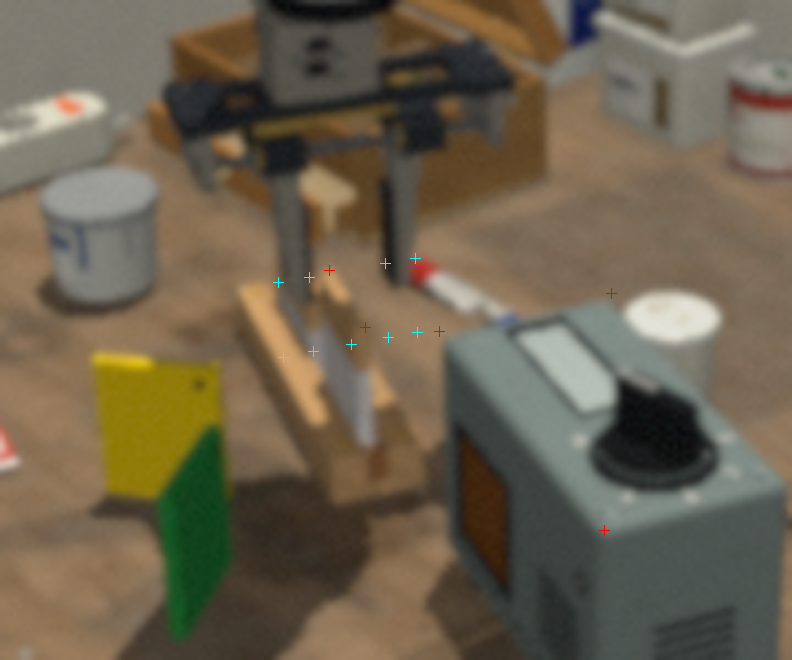

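View pics/t2.png

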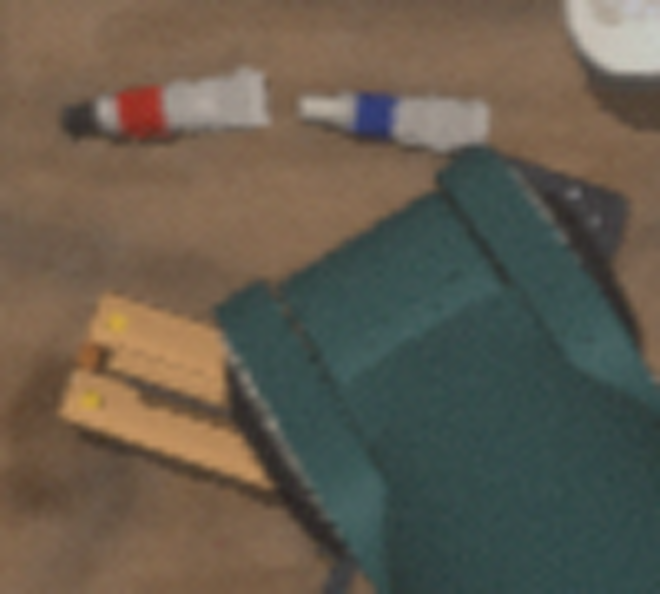

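```bash
cat >> h.py <<'E'
def cloud(n,d):
    v,u=np.mgrid[0:400,0:640];m=robot.camera_model(n);K=np.array([[m['fx'],0,m['cx']],[0,m['fy'],m['cy']],[0,0,1]])
    p=cv2.undistortPoints(np.c_[u.ravel(),v.ravel()].astype(float).reshape(-1,1,2),K,np.array(m['distortion'])).reshape(-1,2)
    return ((np.c_[p,np.ones(len(p))]*d.ravel()[:,None]-np.array(m['t']))@np.array(m['R'])).reshape(400,640,3)
E
python3 - <<'E'
from h import *
im,d=robot.read_camera('scene');W=cloud('scene',d)
for (x,y) in [(400,200),(402,240),(403,260),(404,275),(404,280),(406,300),(290,200),(295,240),(298,270),(295,300),(302,330),(300,345),(335,290),(350,320),(355,350),(340,350)]:
    u,v=int(220+x/4.4),int(150+y/4.4);print((x,y),np.round(W[v,u],3),im[v,u])
print(robot.get_state()['eef_pos'])
E
```

```text
(400, 200) [0.541 0.071 0.166] [73 72 65]
(402, 240) [0.545 0.075 0.138] [81 77 71]
(403, 260) [0.546 0.076 0.123] [84 79 71]
(404, 275) [0.544 0.073 0.116] [81 75 67]
(404, 280) [0.543 0.073 0.113] [84 75 66]
(406, 300) [0.648 0.215 0.001] [142 117  90]
(290, 200) [0.482 0.095 0.176] [87 83 76]
(295, 240) [0.483 0.09  0.153] [85 83 75]
(298, 270) [0.485 0.095 0.13 ] [87 83 76]
(295, 300) [0.547 0.194 0.046] [95 81 65]
(302, 330) [0.545 0.187 0.028] [105  96  88]
(300, 345) [0.532 0.168 0.031] [128 103  77]
(335, 290) [0.523 0.111 0.099] [200 156 105]
(350, 320) [0.508 0.078 0.098] [101  80  54]
(355, 350) [0.507 0.073 0.08 ] [111  86  59]
(340, 350) [0.515 0.099 0.066] [105  95  86]
[0.52027861 0.09365783 0.07328904]
```

The depth image disagrees with the reported TCP. The fingertips show at z≈0.11 where the state says 0.071. I'll examine the finger points more closely before I go lower.

```bash
cat >> h.py <<'E'
def fingers(zl=.03,zh=.25):
    im,d=robot.read_camera('scene');W=cloud('scene',d);s=robot.get_state();R=np.array(s['eef_rot']);p=np.array(s['eef_pos'])
    T=(W-p)@R  # tool coords
    k=(d>0)&(abs(T[...,0])<.03)&(abs(T[...,2])<.07)&(T[...,1]<.05)&(T[...,1]>-.085)&(W[...,2]>.032)
    return im,W,T,k,s
E
python3 - <<'E'
from h import *
im,W,T,k,s=fingers()
g=im.astype(int);sat=g.max(2)-g.min(2);k&=(sat<30)
t=T[k]*1000
for a in range(-85,50,10):
    q=t[(t[:,1]>=a)&(t[:,1]<a+10)]
    for sgn,nm in((1,'+z'),(-1,'-z')):
        r=q[q[:,2]*sgn>5]
        if len(r)>2: print(a,nm,len(r),'x',np.percentile(r[:,0],[5,50,95]).round(),'z',np.percentile(r[:,2],[5,50,95]).round())
print(s['eef_pos'],s['finger_gap'])
E
```

```text
-85 +z 23 x [ 2. 11. 15.] z [23. 28. 35.]
-85 -z 23 x [-1. 11. 15.] z [-39. -33. -26.]
-75 +z 26 x [-4. 11. 14.] z [23. 29. 35.]
-75 -z 24 x [ 0. 11. 14.] z [-38. -31. -26.]
-65 +z 22 x [-5.  9. 13.] z [24. 27. 35.]
-65 -z 21 x [-4. 10. 15.] z [-37. -33. -26.]
-55 +z 20 x [-4. 10. 13.] z [23. 26. 32.]
-55 -z 17 x [-2.  9. 13.] z [-36. -33. -27.]
-45 +z 13 x [-7.  9. 13.] z [24. 25. 30.]
-45 -z 9 x [ 7. 10. 14.] z [-35. -31. -28.]
-5 -z 5 x [-13.   9.  23.] z [-8. -7. -7.]
5 -z 19 x [-22.   1.  27.] z [-8. -7. -6.]
15 -z 19 x [-29.   1.  23.] z [-8. -7. -7.]
25 -z 18 x [-22.   3.  22.] z [-8. -7. -6.]
35 -z 14 x [-24.   2.  23.] z [-12.  -8.  -7.]
[0.52029771 0.09377526 0.07332049] 0.04613122938875897
```

```bash
python3 -m pendant '[{"fingers":0.5,"slide":[0,0.7,0],"yaw":0},{"fingers":0.5,"slide":[0,1.4,0],"yaw":0},{"fingers":0.5,"slide":[0,1.5,0],"yaw":0}]'
cat >> h.py <<'E'
def tipcheck():
    im,W,T,k,s=fingers();g=im.astype(int);k&=(g.max(2)-g.min(2)<30)
    for sgn in (1,-1):
        q=k&(T[...,2]*sgn>.018); t=T[q]; w=W[q]
        print('finger',sgn,'lowest T.y',np.sort(t[:,1])[-4:].round(4),'world z',np.sort(w[:,2])[:4].round(4))
    print(np.round(s['eef_pos'],4),round(s['finger_gap'],4),np.round(s['contact_force'],1)); return im
E
python3 - <<'E'
from h import *
im=tipcheck();crop(im,220,150,160,130,5,'pics/s3.png')
E
```

```text
clock: 3.27
eef_pos: [0.5187, 0.0934, 0.0561]
eef_rot: [[-0.329, -0.002, 0.944], [-0.944, -0.0, -0.329], [0.001, -1.0, -0.001]]
contact_force: [-1.5, -0.6, 0.4]
finger_gap: 0.0459
finger 1 lowest T.y [-0.0399 -0.0385 -0.0381 -0.0377] world z [0.0939 0.0943 0.0947 0.0961]
finger -1 lowest T.y [-0.0413 -0.041  -0.0395 -0.0383] world z [0.0946 0.0958 0.0973 0.0976]
[0.5187 0.0935 0.0562] 0.046 [-0.4  0.4  0.2]
```

View pics/s3.png

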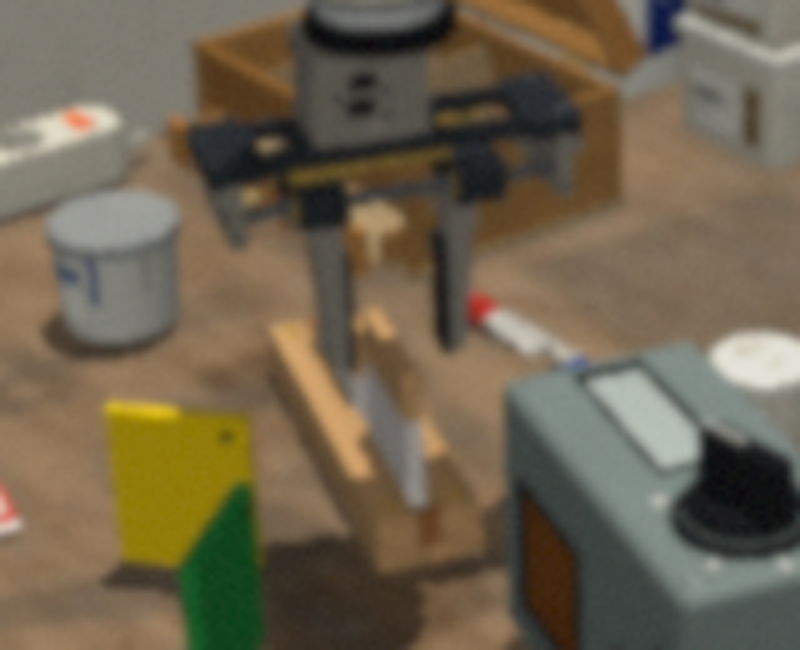

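The picture shows the fingertips straddling the panel top at about (335,370) and (450,345). They moved down with the arm, so the fingers really end about 38 mm short of the reported TCP. I'll correct for that: aim for a reported z of about 0.034, and check again.

```bash
python3 -m pendant '[{"fingers":0.5,"slide":[-0.2,0.8,0],"yaw":0},{"fingers":0.5,"slide":[-0.2,1.6,0],"yaw":0},{"fingers":0.5,"slide":[-0.2,2.2,0],"yaw":0},{"fingers":0.5,"slide":[-0.2,2.2,0],"yaw":0}]'
python3 - <<'E'
from h import *
im=tipcheck();crop(im,220,150,160,130,5,'pics/s4.png')
E
```

```text
clock: 3.65
eef_pos: [0.5189, 0.0954, 0.0336]
eef_rot: [[-0.329, -0.003, 0.944], [-0.944, -0.0, -0.329], [0.001, -1.0, -0.003]]
contact_force: [-0.3, -0.3, 0.2]
finger_gap: 0.0459
finger 1 lowest T.y [-0.041  -0.041  -0.0384 -0.0355] world z [0.0697 0.0726 0.0751 0.0752]
finger -1 lowest T.y [-0.0408 -0.0397 -0.0395 -0.0381] world z [0.0724 0.0738 0.074  0.0751]
[0.5193 0.0956 0.0342] 0.0459 [-0.2 -0.7  0.2]
```

View pics/s4.png

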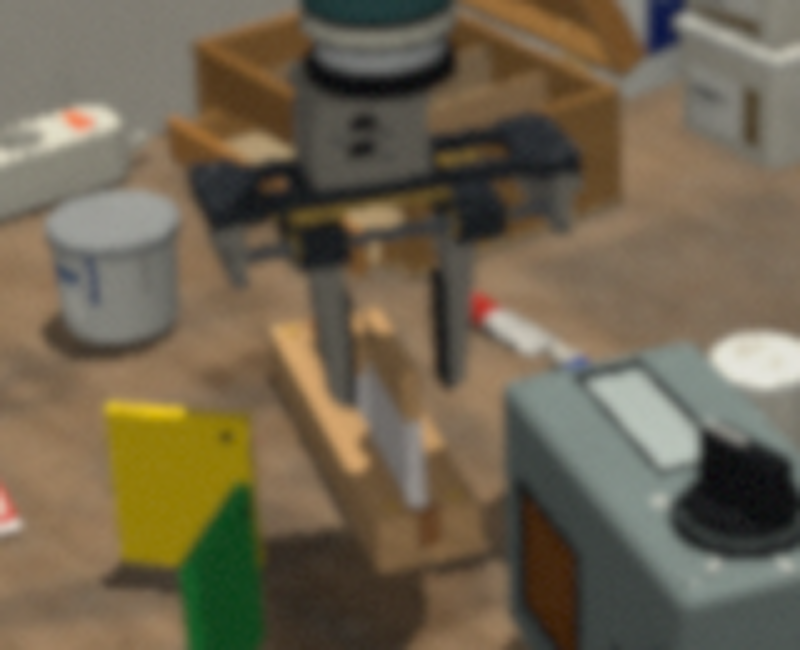

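Tips are now at z≈0.072, straddling the panel. I'll raise 6 mm so the pads stay on the bare strip, then grip.

```bash
python3 -m pendant '[{"fingers":0.5,"slide":[0,-0.6,0],"yaw":0},{"fingers":0.3,"slide":[0,-0.6,0],"yaw":0},{"fingers":0.15,"slide":[0,-0.6,0],"yaw":0},{"fingers":0,"slide":[0,-0.6,0],"yaw":0},{"fingers":0,"slide":[0,-0.6,0],"yaw":0}]' 25
python3 -m pendant '[{"fingers":0,"slide":[0,0,0],"yaw":0},{"fingers":0,"slide":[0,0,0],"yaw":0},{"fingers":0,"slide":[0,0,0],"yaw":0},{"fingers":0,"slide":[0,0,0],"yaw":0}]'
python3 - <<'E'
from h import *
im=tipcheck();crop(im,220,150,160,130,5,'pics/s5.png')
E
```

```text
clock: 4.12
eef_pos: [0.5203, 0.0956, 0.0415]
eef_rot: [[-0.329, 0.0, 0.944], [-0.944, -0.0, -0.329], [-0.0, -1.0, 0.0]]
contact_force: [-0.4, 0.1, -0.8]
finger_gap: 0.0213
clock: 4.45
eef_pos: [0.5195, 0.0958, 0.0412]
eef_rot: [[-0.328, -0.001, 0.945], [-0.945, -0.0, -0.328], [0.001, -1.0, -0.001]]
contact_force: [-2.5, 0.1, 3.5]
finger_gap: 0.0088
finger 1 lowest T.y [-0.0825 -0.0787 -0.0776 -0.0757] world z [0.1169 0.1188 0.1199 0.1236]
finger -1 lowest T.y [-0.0635 -0.0596 -0.0589 -0.0554] world z [0.0966 0.1001 0.1008 0.1047]
[0.5195 0.0958 0.0412] 0.009 [-2.4  0.2  2.6]
```

View pics/s5.png

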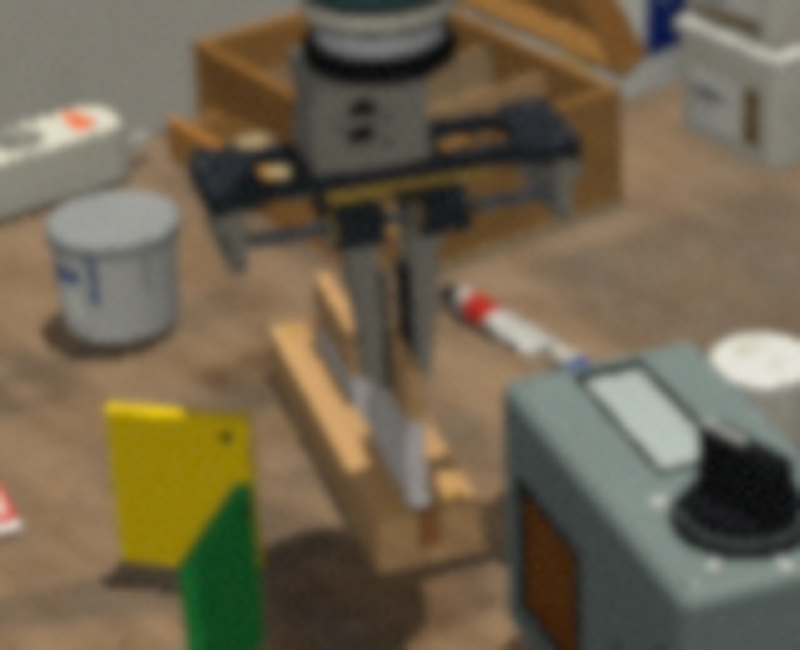

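The gap is 8.9 mm, so the panel is held. Now I'll lift it.

```bash
python3 -m pendant '[{"fingers":0,"slide":[0,-1,0],"yaw":0},{"fingers":0,"slide":[0,-2,0],"yaw":0},{"fingers":0,"slide":[0,-4,0],"yaw":0},{"fingers":0,"slide":[0,-7,0],"yaw":0},{"fingers":0,"slide":[0,-10,0],"yaw":0}]'
python3 -m pendant '[{"fingers":0,"slide":[0,-3,0],"yaw":0},{"fingers":0,"slide":[0,-6,0],"yaw":0},{"fingers":0,"slide":[0,-8,0],"yaw":0},{"fingers":0,"slide":[0,-8,0],"yaw":0}]'
python3 - <<'E'
from h import *
w=BC+np.array([[np.cos(BY),-np.sin(BY)],[np.sin(BY),np.cos(BY)]])@[-.003,.0415];print(w)
go(*w,.222,-15.5)
im,d=robot.read_camera('scene');crop(im,220,120,200,160,4,'pics/s6.png')
E
```

```text
clock: 4.92
eef_pos: [0.52, 0.0956, 0.1428]
eef_rot: [[-0.329, -0.0, 0.944], [-0.944, 0.0, -0.329], [-0.0, -1.0, -0.0]]
contact_force: [0.9, -0.1, -2.3]
finger_gap: 0.009
clock: 5.25
eef_pos: [0.5234, 0.0966, 0.227]
eef_rot: [[-0.329, 0.01, 0.944], [-0.944, 0.001, -0.329], [-0.004, -1.0, 0.009]]
contact_force: [1.0, 0.1, -1.8]
finger_gap: 0.009
[ 0.51948526 -0.10250476]
t 5.25 pos [0.5234 0.0966 0.227 ] jaw -19.21 gap 0.009 F [ 1.   0.1 -1.8] tau [ 0.02 -0.07  0.  ]
slide [18.93, 0.48, 6.18] yaw -0.065
```

View pics/s6.png

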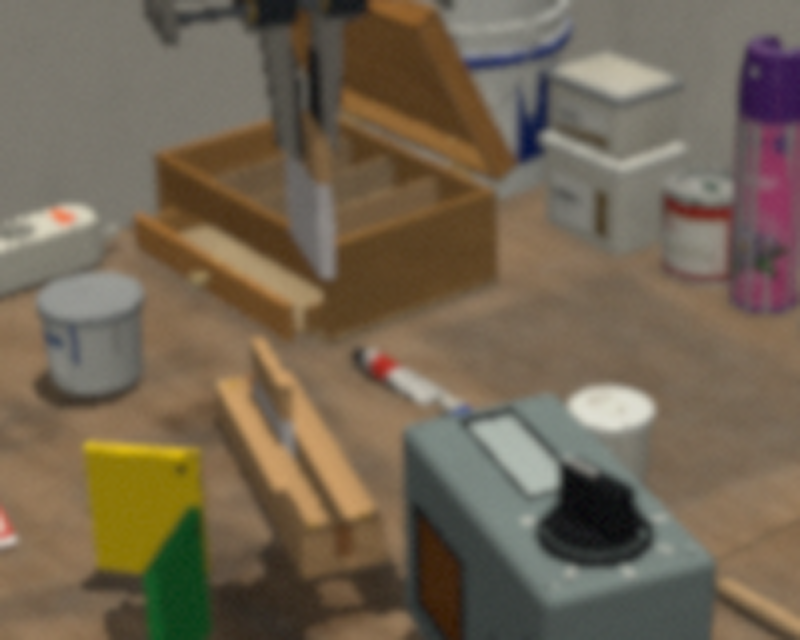

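The panel is out of the rail and hangs upright between the fingers (bottom edge around (310,260)). The short panel has stayed put. Now I'll go over the slot.

```bash
python3 -m pendant '[{"fingers":0,"slide":[2.5,0,0.8],"yaw":-0.01},{"fingers":0,"slide":[6,0,2],"yaw":-0.02},{"fingers":0,"slide":[10,0,3.2],"yaw":-0.04},{"fingers":0,"slide":[13.5,0,4.4],"yaw":-0.06},{"fingers":0,"slide":[16,0,5.2],"yaw":-0.065}]'
python3 -m pendant '[{"fingers":0,"slide":[1.5,0,0.5],"yaw":0},{"fingers":0,"slide":[2.6,0,0.9],"yaw":0},{"fingers":0,"slide":[2.9,0,1],"yaw":0},{"fingers":0,"slide":[2.9,0,1],"yaw":0},{"fingers":0,"slide":[2.9,0,1],"yaw":0}]'
cat >> h.py <<'E'
def boxf():
    "held panel side points in box frame"
    im,d=robot.read_camera('scene');W=cloud('scene',d);return im,W,d
E
python3 - <<'E'
from h import *
go(0.5195,-.1025,.222,-15.5)
im,W,d=boxf();crop(im,280,60,180,150,4.4,'pics/s7.png');np.savez('pics/s7.npz',im=im,d=d)
E
```

```text
clock: 5.72
eef_pos: [0.5153, -0.0767, 0.22]
eef_rot: [[-0.269, -0.002, 0.963], [-0.963, -0.001, -0.269], [0.002, -1.0, -0.002]]
contact_force: [0.9, -0.2, -2.0]
finger_gap: 0.0083
clock: 6.13
eef_pos: [0.5184, -0.1017, 0.2209]
eef_rot: [[-0.265, -0.001, 0.964], [-0.964, 0.001, -0.265], [-0.001, -1.0, -0.001]]
contact_force: [-0.6, 0.3, -1.1]
finger_gap: 0.0089
t 6.13 pos [ 0.5184 -0.1017  0.2209] jaw -15.38 gap 0.0089 F [-0.6  0.3 -1.1] tau [ 0.01 -0.08 -0.01]
slide [0.05, -0.11, 0.13] yaw 0.002
```

View pics/s7.png

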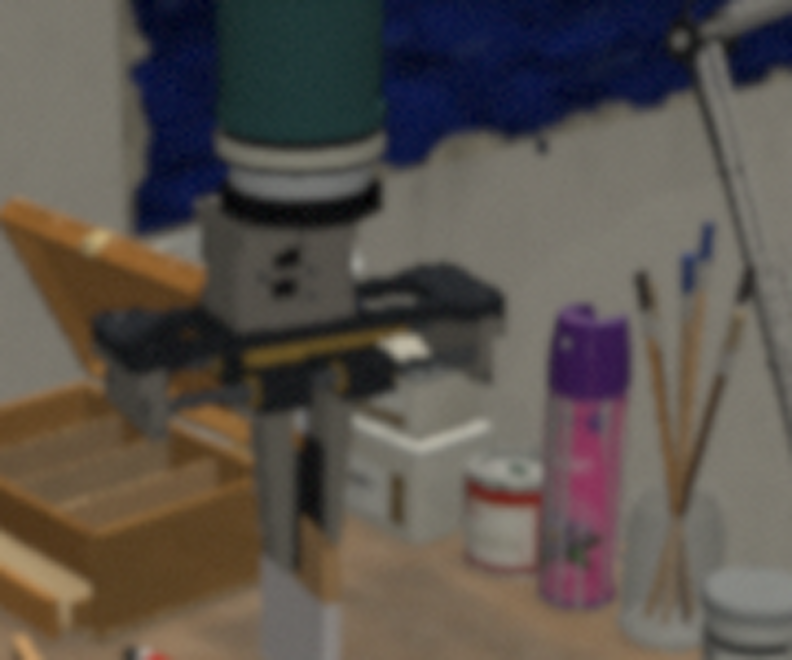

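```bash
python3 - <<'E'
from h import *
z=np.load('pics/s7.npz');im=z['im'];d=z['d'];W=cloud('scene',d)
crop(im,290,150,160,120,5,'pics/s7b.png')
B=(W[...,:2]-BC)@np.array([[np.cos(BY),-np.sin(BY)],[np.sin(BY),np.cos(BY)]])*1000
k=(d>0)&(abs(B[...,0])<20)&(B[...,1]>-5)&(B[...,1]<90)&(W[...,2]>.155)&(W[...,2]<.25)
zz=W[k][:,2];b=B[k]
for lo in np.arange(.155,.25,.01):
    q=(zz>=lo)&(zz<lo+.01)
    if q.sum()>3: print(round(lo,3),q.sum(),'x',np.percentile(b[q,0],[5,50,95]).round(1),'y',np.percentile(b[q,1],[3,50,97]).round(1))
print('zmin',np.sort(zz)[:5])
# box from scene: top plane pts
k=(d>0)&(abs(W[...,2]-.145)<.004)&(abs(B[...,0])<70)&(abs(B[...,1])<120)
print('top',np.percentile(B[k],[.5,99.5],axis=0))
E
```

```text
0.185 24 x [-9.8 -8.7 -5.6] y [ 3.8 29.6 70.9]
0.195 72 x [-10.5  -9.1  -2.4] y [ 3.3 26.7 72.6]
0.205 78 x [-10.   -8.6  -1.5] y [ 4.2 29.2 74.6]
0.215 70 x [-10.1  -8.8   0.4] y [ 3.3 26.9 74.1]
0.225 73 x [-9.9 -8.9 -2.3] y [ 3.7 28.4 73.3]
0.235 80 x [-9.8 -8.6 -0.9] y [ 4.  29.7 72.8]
0.245 36 x [-10.3  -8.5  -2.4] y [ 3.7 22.3 65.9]
zmin [0.1891182  0.19024719 0.19038406 0.19049447 0.19110889]
top [[ -51.86641745 -100.38237939]
 [  45.288363     93.95762085]]
```

View pics/s7b.png

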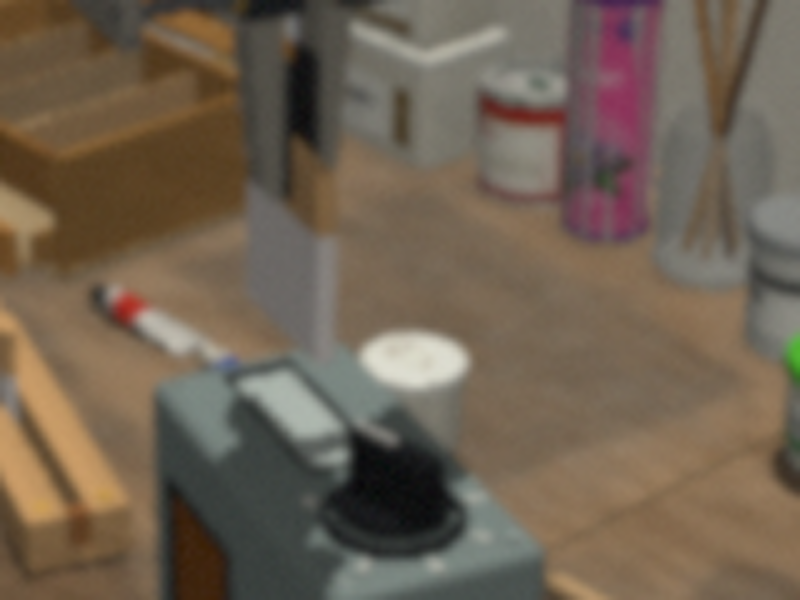

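The panel's bottom is at z≈0.190. In the box frame it spans x −9…0 and y 3…76, which fits the free part of the mouth. I'll lower it about 10.5 cm in stages.

```bash
python3 -m pendant '[{"fingers":0,"slide":[-0.1,1.2,0.05],"yaw":0},{"fingers":0,"slide":[-0.1,2.4,0.05],"yaw":0},{"fingers":0,"slide":[-0.1,3.6,0.05],"yaw":0},{"fingers":0,"slide":[-0.1,4.4,0.05],"yaw":0},{"fingers":0,"slide":[-0.1,5,0.05],"yaw":0}]'
python3 -m pendant '[{"fingers":0,"slide":[0,0.5,0],"yaw":0},{"fingers":0,"slide":[0,1,0],"yaw":0},{"fingers":0,"slide":[0,1.5,0],"yaw":0},{"fingers":0,"slide":[0,2,0],"yaw":0}]'
python3 - <<'E'
from h import *
go(0.5195,-.1025,.115,-15.5)
im,W,d=boxf();crop(im,290,150,160,120,5,'pics/s8.png')
E
```

```text
clock: 6.6
eef_pos: [0.5184, -0.1019, 0.1694]
eef_rot: [[-0.266, -0.002, 0.964], [-0.964, 0.001, -0.266], [-0.0, -1.0, -0.002]]
contact_force: [-0.6, 0.6, -0.9]
finger_gap: 0.0088
clock: 6.93
eef_pos: [0.5194, -0.1024, 0.151]
eef_rot: [[-0.267, 0.0, 0.964], [-0.964, -0.0, -0.267], [0.0, -1.0, 0.0]]
contact_force: [0.1, 0.2, -1.3]
finger_gap: 0.0086
t 6.93 pos [ 0.5194 -0.1024  0.151 ] jaw -15.48 gap 0.0086 F [ 0.1  0.2 -1.3] tau [-0.06 -0.03  0.04]
slide [0.0, 3.6, 0.01] yaw 0.0
```

View pics/s8.png

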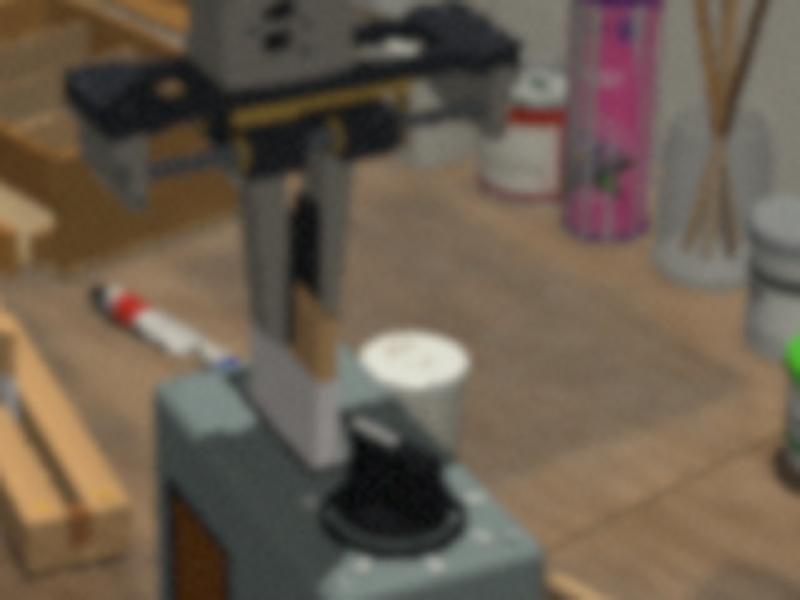

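The panel has entered the mouth with no side force and the box hasn't moved. I'll keep lowering.

```bash
python3 -m pendant '[{"fingers":0,"slide":[0,0.8,0],"yaw":0},{"fingers":0,"slide":[0,1.6,0],"yaw":0},{"fingers":0,"slide":[0,2.4,0],"yaw":0},{"fingers":0,"slide":[0,3.1,0],"yaw":0},{"fingers":0,"slide":[0,3.5,0],"yaw":0}]'
python3 -m pendant '[{"fingers":0,"slide":[0,0,0],"yaw":0},{"fingers":0,"slide":[0,0,0],"yaw":0}]'
python3 - <<'E'
from h import *
go(0.5195,-.1025,.115,-15.5)
im,W,d=boxf();crop(im,290,150,160,120,5,'pics/s9.png')
E
```

```text
clock: 7.4
eef_pos: [0.5186, -0.1023, 0.1149]
eef_rot: [[-0.267, -0.002, 0.964], [-0.964, 0.0, -0.267], [0.0, -1.0, -0.002]]
contact_force: [0.5, 0.4, -0.8]
finger_gap: 0.0091
clock: 7.57
eef_pos: [0.519, -0.1023, 0.1159]
eef_rot: [[-0.267, -0.001, 0.964], [-0.964, 0.0, -0.267], [-0.0, -1.0, -0.001]]
contact_force: [-0.6, -0.3, -1.7]
finger_gap: 0.0085
t 7.57 pos [ 0.519  -0.1023  0.1159] jaw -15.47 gap 0.0085 F [-0.6 -0.3 -1.7] tau [ 0.01  0.09 -0.03]
slide [0.01, 0.09, 0.05] yaw 0.0
```

View pics/s9.png

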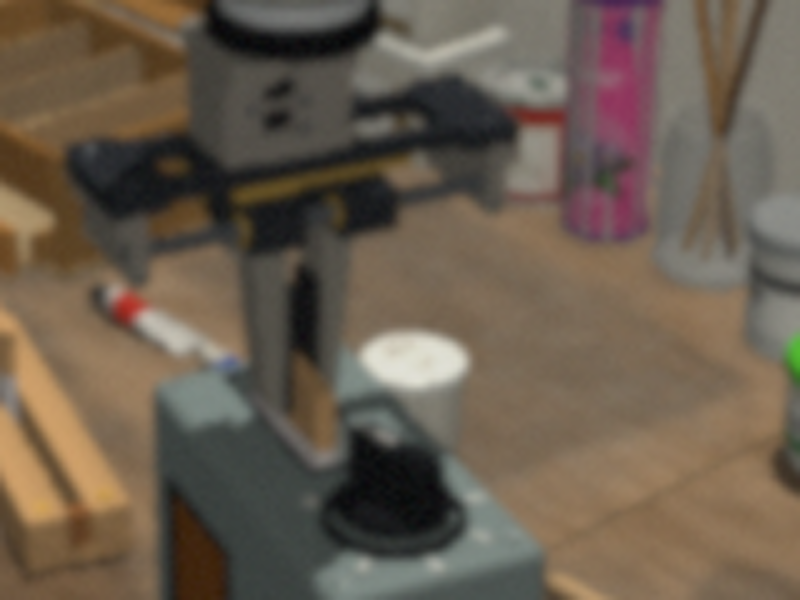

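About 60 mm is in the mouth and the tips are just above the box top. I'll release.

```bash
python3 -m pendant '[{"fingers":0.45,"slide":[0,0,0],"yaw":0},{"fingers":0.45,"slide":[0,0,0],"yaw":0},{"fingers":0.45,"slide":[0,0,0],"yaw":0},{"fingers":0.45,"slide":[0,0,0],"yaw":0},{"fingers":0.45,"slide":[0,0,0],"yaw":0}]'
python3 -m pendant '[{"fingers":0.45,"slide":[0,-2,0],"yaw":0},{"fingers":0.45,"slide":[0,-5,0],"yaw":0},{"fingers":0.45,"slide":[0,-8,0],"yaw":0},{"fingers":0.45,"slide":[0,-10,0],"yaw":0},{"fingers":0.45,"slide":[0,-10,0],"yaw":0}]'
python3 - <<'E'
from h import *
go(.4969,-.1953,.22,4.6)
im,W,d=boxf();crop(im,290,150,160,120,5,'pics/s10.png')
E
```

```text
clock: 8.03
eef_pos: [0.5195, -0.1024, 0.1165]
eef_rot: [[-0.267, 0.001, 0.964], [-0.964, -0.0, -0.267], [0.0, -1.0, 0.001]]
contact_force: [-0.9, 0.2, 0.0]
finger_gap: 0.0398
clock: 8.45
eef_pos: [0.5223, -0.1025, 0.2209]
eef_rot: [[-0.267, 0.008, 0.964], [-0.964, -0.002, -0.267], [0.0, -1.0, 0.008]]
contact_force: [1.0, 0.1, 0.3]
finger_gap: 0.0415
t 8.45 pos [ 0.5223 -0.1025  0.2209] jaw -15.48 gap 0.0415 F [1.  0.1 0.3] tau [-0.02 -0.09  0.06]
slide [9.62, 0.09, 0.03] yaw -0.35
```

View pics/s10.png

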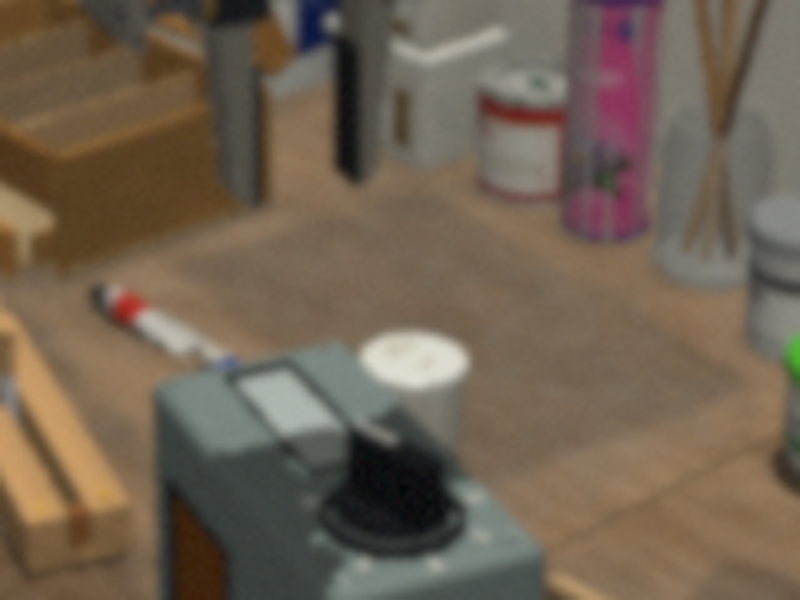

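The panel has dropped in and the flap looks shut flush (pale plate at (300,405)). The box is where it was. I'll refine the bar axis from the first top-view depth.

```bash
python3 - <<'E'
from h import *
z=np.load('pics/top0.npz');d=z['d'];W=cloud('top',d)
for zl in (.17,.176):
    k=np.zeros(d.shape,bool);k[210:246,405:442]=1;k&=(W[...,2]>zl)&(W[...,2]<.2)
    P=W[k][:,:2]*1000;r=cv2.minAreaRect(P.astype(np.float32));c=P.mean(0);w,v=np.linalg.eigh(np.cov((P-c).T))
    print(zl,k.sum(),r,'pca',c,np.degrees(np.arctan2(*v[::-1,1])),np.sqrt(w*12),np.median(W[k][:,2]))
E
```

```text
0.17 123 ((497.1017150878906, -193.54855346679688), (14.266070365905762, 46.64378356933594), 3.022589683532715) pca [ 496.76574494 -192.91126736] 94.08593445419483 [14.10133648 47.55312988] 0.18194779880533812
0.176 118 ((496.7685241699219, -193.54319763183594), (13.885198593139648, 46.60786437988281), 4.820153713226318) pca [ 496.80983076 -193.31472212] 93.96171314421531 [13.85217377 46.93528609] 0.18206375437971162
```

```bash
python3 -m pendant '[{"fingers":0.45,"slide":[2.5,0,0],"yaw":-0.08},{"fingers":0.45,"slide":[5.5,0,0],"yaw":-0.17},{"fingers":0.45,"slide":[8,0,0],"yaw":-0.26},{"fingers":0.45,"slide":[9.5,0,0],"yaw":-0.34},{"fingers":0.45,"slide":[9.5,0,0],"yaw":-0.34}]'
python3 -m pendant '[{"fingers":0.45,"slide":[0,0,0],"yaw":0},{"fingers":0.45,"slide":[0,0,0],"yaw":0},{"fingers":0.45,"slide":[0,0,0],"yaw":0}]'
python3 - <<'E'
from h import *
go(.4968,-.1947,.123,4.0)
im,W,d=boxf();crop(im,290,120,160,120,5,'pics/s11.png')
E
```

```text
clock: 8.92
eef_pos: [0.4917, -0.1977, 0.2145]
eef_rot: [[0.066, -0.003, 0.998], [-0.998, -0.0, 0.066], [0.0, -1.0, -0.003]]
contact_force: [-0.2, -0.6, -0.4]
finger_gap: 0.0415
clock: 9.17
eef_pos: [0.4942, -0.1922, 0.2159]
eef_rot: [[0.071, -0.0, 0.997], [-0.997, 0.001, 0.071], [-0.001, -1.0, -0.0]]
contact_force: [-0.8, -0.2, -0.1]
finger_gap: 0.0415
t 9.17 pos [ 0.4942 -0.1922  0.2159] jaw 4.08 gap 0.0415 F [-0.8 -0.2 -0.1] tau [-0.09 -0.09  0.03]
slide [0.28, 9.29, 0.25] yaw 0.001
```

View pics/s11.png

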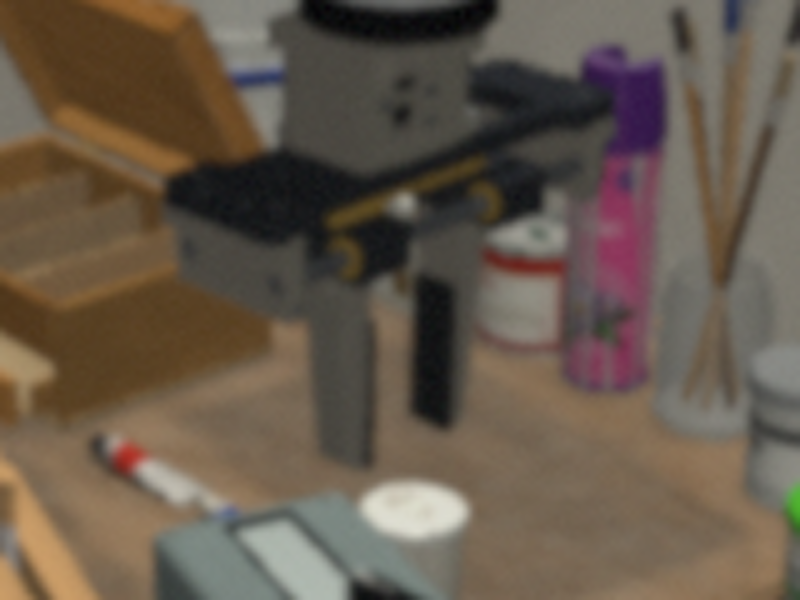

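```bash
python3 -m pendant '[{"fingers":0.45,"slide":[0.25,2,0.25],"yaw":0},{"fingers":0.45,"slide":[0.25,4,0.25],"yaw":0},{"fingers":0.45,"slide":[0.25,5.5,0.25],"yaw":0},{"fingers":0.45,"slide":[0.25,6,0.25],"yaw":0},{"fingers":0.45,"slide":[0.25,6,0.25],"yaw":0}]'
python3 - <<'E'
from h import *
go(.4968,-.1947,.124,4.0)
im=tipcheck();crop(im,290,150,160,120,5,'pics/s12.png')
E
```

```text
clock: 9.63
eef_pos: [0.496, -0.195, 0.1552]
eef_rot: [[0.071, -0.002, 0.997], [-0.997, 0.001, 0.071], [-0.001, -1.0, -0.002]]
contact_force: [0.1, 0.7, 0.3]
finger_gap: 0.0411
t 9.63 pos [ 0.496  -0.195   0.1552] jaw 4.07 gap 0.0411 F [0.1 0.7 0.3] tau [-0.05 -0.06  0.02]
slide [-0.02, 3.12, 0.09] yaw 0.001
finger 1 lowest T.y [0.0131 0.0133 0.0137 0.0143] world z [0.1419 0.1425 0.1429 0.1431]
finger -1 lowest T.y [0.0496 0.0496 0.0497 0.0497] world z [0.1065 0.1066 0.1066 0.1067]
[ 0.4968 -0.1954  0.1562] 0.0412 [-0.   0.1  0.7]
```

View pics/s12.png

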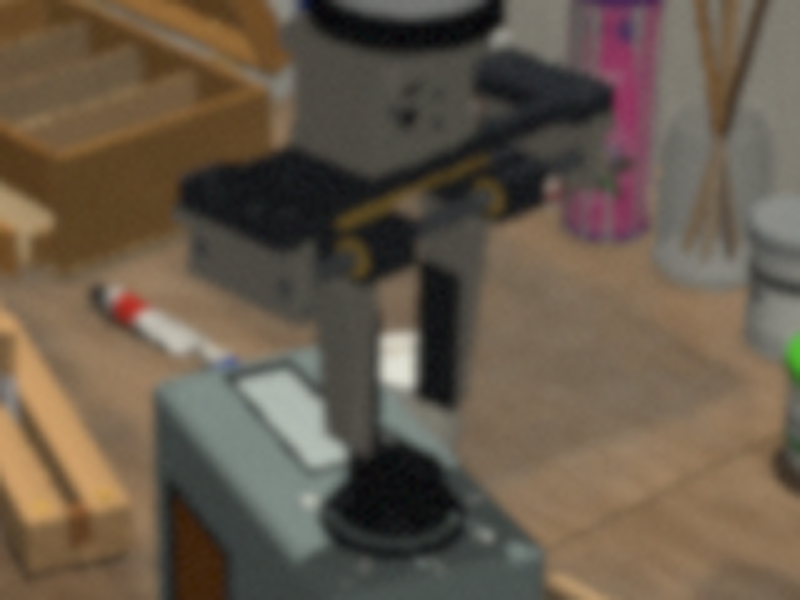

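The fingers straddle the bar, tips at about (360,450) and (440,405). I'll go down 3.1 cm and grip.

```bash
python3 -m pendant '[{"fingers":0.45,"slide":[0,1,0.05],"yaw":0},{"fingers":0.45,"slide":[0,2,0.05],"yaw":0},{"fingers":0.45,"slide":[0,2.7,0.05],"yaw":0},{"fingers":0.45,"slide":[0,3.1,0.05],"yaw":0},{"fingers":0.45,"slide":[0,3.1,0.05],"yaw":0}]'
python3 -m pendant '[{"fingers":0.25,"slide":[0,0,0],"yaw":0},{"fingers":0.2,"slide":[0,0,0],"yaw":0},{"fingers":0.1,"slide":[0,0,0],"yaw":0},{"fingers":0,"slide":[0,0,0],"yaw":0},{"fingers":0,"slide":[0,0,0],"yaw":0}]' 12
python3 - <<'E'
from h import *
go(.4968,-.1947,.119,4.0)
im,W,d=boxf();crop(im,290,150,160,120,5,'pics/s13.png')
E
```

```text
clock: 10.1
eef_pos: [0.4963, -0.196, 0.1241]
eef_rot: [[0.07, -0.002, 0.998], [-0.998, 0.001, 0.07], [-0.001, -1.0, -0.002]]
contact_force: [0.0, 0.3, 0.2]
finger_gap: 0.0416
clock: 10.52
eef_pos: [0.4969, -0.1963, 0.1255]
eef_rot: [[0.07, -0.0, 0.998], [-0.998, -0.0, 0.07], [0.0, -1.0, -0.0]]
contact_force: [-0.4, -0.3, 0.6]
finger_gap: 0.0136
t 10.52 pos [ 0.4969 -0.1963  0.1255] jaw 3.99 gap 0.0136 F [-0.4 -0.3  0.6] tau [-0.09 -0.   -0.04]
slide [-0.16, 0.65, 0.0] yaw -0.0
```

View pics/s13.png

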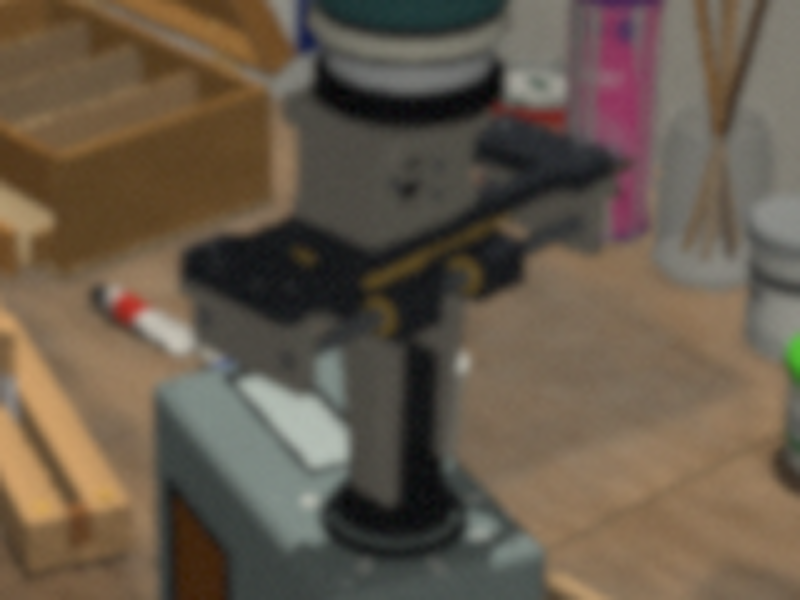

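```bash
python3 -m pendant '[{"fingers":0.25,"slide":[0,0,0],"yaw":0},{"fingers":0.25,"slide":[0,0,0],"yaw":0},{"fingers":0.25,"slide":[-0.1,0.3,0],"yaw":0},{"fingers":0.25,"slide":[-0.1,0.5,0],"yaw":0},{"fingers":0.25,"slide":[-0.1,0.5,0],"yaw":0}]' 50
python3 -m pendant '[{"fingers":0,"slide":[0,0,0],"yaw":0},{"fingers":0,"slide":[0,0,0],"yaw":0},{"fingers":0,"slide":[0,0,0],"yaw":0},{"fingers":0,"slide":[0,0,0],"yaw":0}]' 50
python3 -c "
from h import *
go(.4968,-.1953,.114,4.0)"
```

```text
clock: 10.98
eef_pos: [0.4971, -0.195, 0.12]
eef_rot: [[0.07, -0.0, 0.998], [-0.998, 0.0, 0.07], [-0.0, -1.0, 0.0]]
contact_force: [-0.2, -0.4, 2.2]
finger_gap: 0.0233
clock: 11.32
eef_pos: [0.4969, -0.1952, 0.1203]
eef_rot: [[0.07, -0.0, 0.998], [-0.998, 0.0, 0.07], [-0.0, -1.0, -0.0]]
contact_force: [-0.2, 0.4, 0.7]
finger_gap: 0.0137
t 11.32 pos [ 0.4969 -0.1952  0.1203] jaw 4.0 gap 0.0137 F [-0.2  0.4  0.7] tau [-0.01 -0.03 -0.03]
slide [0.01, 0.63, -0.01] yaw 0.0
```

Gripped firmly and centred. Now I'll press down in small steps.

```bash
python3 -m pendant '[{"fingers":0,"slide":[0,0.15,0],"yaw":0},{"fingers":0,"slide":[0,0.3,0],"yaw":0},{"fingers":0,"slide":[0,0.4,0],"yaw":0},{"fingers":0,"slide":[0,0.4,0],"yaw":0}]'
python3 -c "
from h import *
go(.4968,-.1953,.114,4.0)"
```

```text
clock: 11.65
eef_pos: [0.497, -0.1952, 0.1169]
eef_rot: [[0.07, -0.0, 0.998], [-0.998, -0.0, 0.07], [0.0, -1.0, -0.0]]
contact_force: [-3.9, 1.1, 9.6]
finger_gap: 0.0134
t 11.65 pos [ 0.497  -0.1952  0.1169] jaw 4.0 gap 0.0134 F [-3.9  1.1  9.6] tau [ 0.17  0.66 -0.03]
slide [0.0, 0.29, -0.02] yaw 0.0
```

```bash
python3 -m pendant '[{"fingers":0,"slide":[0,0.1,0],"yaw":0},{"fingers":0,"slide":[0,0.2,0],"yaw":0},{"fingers":0,"slide":[0,0.25,0],"yaw":0},{"fingers":0,"slide":[0,0.25,0],"yaw":0}]'
python3 - <<'E'
from h import *
go(.4968,-.1953,.114,4.0)
im,W,d=boxf();crop(im,290,150,160,120,5,'pics/s14.png')
E
```

```text
clock: 11.98
eef_pos: [0.497, -0.1953, 0.1151]
eef_rot: [[0.07, -0.0, 0.998], [-0.998, -0.001, 0.07], [0.001, -1.0, -0.0]]
contact_force: [-5.9, 0.4, 13.7]
finger_gap: 0.0134
t 11.98 pos [ 0.497  -0.1953  0.1151] jaw 4.0 gap 0.0134 F [-5.9  0.4 13.7] tau [ 0.29  1.04 -0.06]
slide [-0.0, 0.11, -0.02] yaw -0.0
```

View pics/s14.png

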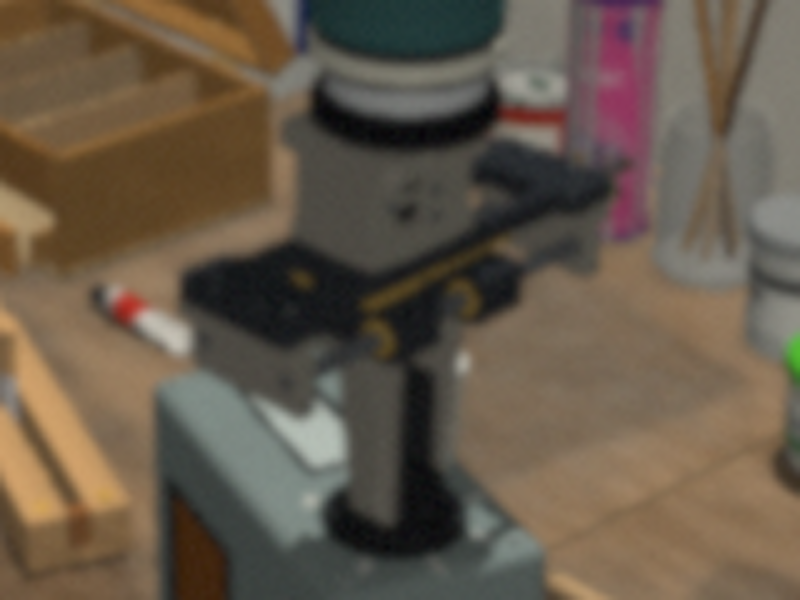

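```bash
python3 -m pendant '[{"fingers":0,"slide":[0,0.06,-0.05],"yaw":0},{"fingers":0,"slide":[0,0.06,-0.05],"yaw":0}]'
python3 -c "
from h import *
go(.4968,-.1953,.114,4.0)"
```

```text
clock: 12.2
eef_pos: [0.4971, -0.1953, 0.1148]
eef_rot: [[0.07, 0.001, 0.998], [-0.998, -0.001, 0.07], [0.001, -1.0, 0.001]]
contact_force: [-4.1, 1.6, 13.8]
finger_gap: 0.0138
t 12.2 pos [ 0.4971 -0.1953  0.1148] jaw 4.0 gap 0.0138 F [-4.1  1.6 13.8] tau [ 0.33  0.9  -0.02]
slide [0.0, 0.08, -0.03] yaw 0.0
```

```bash
python3 -m pendant '[{"fingers":0,"slide":[0,0.06,-0.05],"yaw":0},{"fingers":0,"slide":[0,0.12,-0.08],"yaw":0},{"fingers":0,"slide":[0,0.12,-0.08],"yaw":0}]'
python3 -c "
from h import *
go(.4968,-.1953,.114,4.0)"
```

```text
clock: 12.45
eef_pos: [0.4971, -0.1953, 0.1143]
eef_rot: [[0.07, 0.002, 0.998], [-0.998, -0.001, 0.07], [0.002, -1.0, 0.002]]
contact_force: [-4.1, 1.6, 17.9]
finger_gap: 0.0136
t 12.45 pos [ 0.4971 -0.1953  0.1143] jaw 4.01 gap 0.0136 F [-4.1  1.6 17.9] tau [ 0.42  0.94 -0.06]
slide [-0.0, 0.03, -0.03] yaw 0.0
```

The knob is at its stop with 18 N. I'll turn a little first and check.

```bash
python3 -m pendant '[{"fingers":0,"slide":[0,0,0],"yaw":0.05},{"fingers":0,"slide":[0,0,0],"yaw":0.1},{"fingers":0,"slide":[0,0,0],"yaw":0.15},{"fingers":0,"slide":[0,0,0],"yaw":0.2},{"fingers":0,"slide":[0,0,0],"yaw":0.2}]'
python3 - <<'E'
from h import *
go(.4968,-.1953,.114,-60.5)
im,W,d=boxf();crop(im,290,150,160,120,5,'pics/s15.png')
E
```

```text
clock: 12.87
eef_pos: [0.4969, -0.1953, 0.1143]
eef_rot: [[-0.13, 0.002, 0.991], [-0.991, -0.002, -0.13], [0.002, -1.0, 0.002]]
contact_force: [-5.3, 2.2, 17.5]
finger_gap: 0.0135
t 12.87 pos [ 0.4969 -0.1953  0.1143] jaw -7.49 gap 0.0135 F [-5.3  2.2 17.5] tau [0.38 0.99 0.21]
slide [-0.0, 0.03, -0.01] yaw 0.925
```

View pics/s15.png

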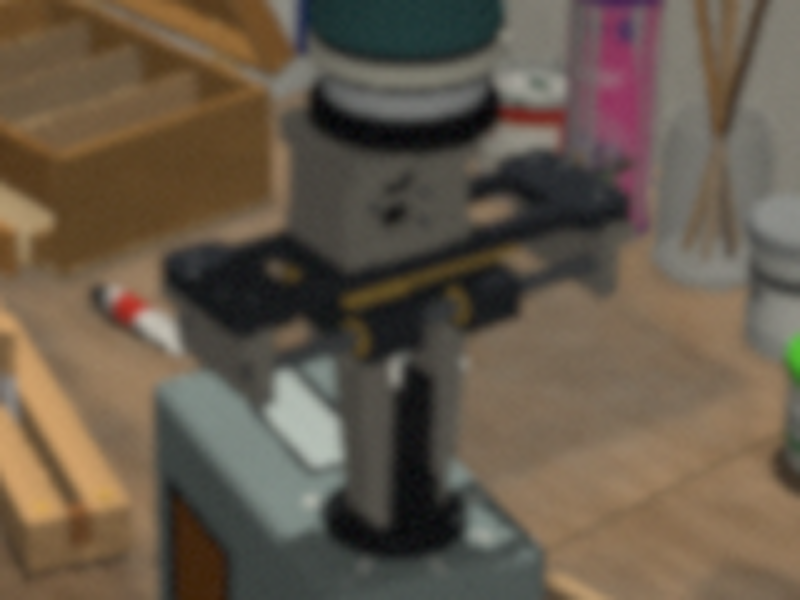

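The box hasn't moved: its left corner is still at (158,385). I'll keep turning.

```bash
python3 -m pendant '[{"fingers":0,"slide":[0,0,-0.04],"yaw":0.08},{"fingers":0,"slide":[0,0,-0.04],"yaw":0.16},{"fingers":0,"slide":[0,0,-0.04],"yaw":0.24},{"fingers":0,"slide":[0,0,-0.04],"yaw":0.32},{"fingers":0,"slide":[0,0,-0.04],"yaw":0.4}]'
python3 - <<'E'
from h import *
go(.4968,-.1953,.114,-60.5)
im,W,d=boxf();crop(im,290,150,160,120,5,'pics/s16.png')
E
```

```text
clock: 13.33
eef_pos: [0.4965, -0.1952, 0.1143]
eef_rot: [[-0.508, 0.002, 0.862], [-0.862, -0.002, -0.508], [0.0, -1.0, 0.003]]
contact_force: [-4.8, 2.5, 18.4]
finger_gap: 0.0134
t 13.33 pos [ 0.4965 -0.1952  0.1143] jaw -30.51 gap 0.0134 F [-4.8  2.5 18.4] tau [0.48 1.07 0.37]
slide [-0.01, 0.03, 0.03] yaw 0.524
```

View pics/s16.png

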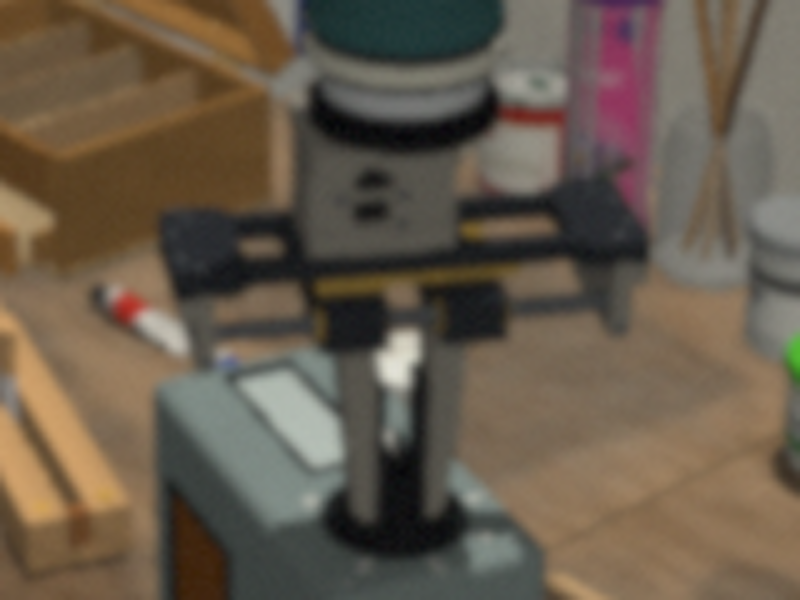

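```bash
python3 -m pendant '[{"fingers":0,"slide":[0,0,-0.02],"yaw":0.1},{"fingers":0,"slide":[0,0,-0.02],"yaw":0.2},{"fingers":0,"slide":[0,0,-0.02],"yaw":0.3},{"fingers":0,"slide":[0,0,-0.02],"yaw":0.4},{"fingers":0,"slide":[0,0,-0.02],"yaw":0.48}]'
python3 -m pendant '[{"fingers":0,"slide":[0,0,0],"yaw":0.04},{"fingers":0,"slide":[0,0,0],"yaw":0.04},{"fingers":0,"slide":[0,0,0],"yaw":0.04}]'
python3 - <<'E'
from h import *
go(.4968,-.1953,.114,-60.5)
im,W,d=boxf();crop(im,290,150,160,120,5,'pics/s17.png')
E
```

```text
clock: 13.8
eef_pos: [0.4962, -0.1949, 0.1144]
eef_rot: [[-0.848, 0.002, 0.529], [-0.529, -0.001, -0.848], [-0.001, -1.0, 0.002]]
contact_force: [-4.4, 2.3, 18.0]
finger_gap: 0.0138
clock: 14.05
eef_pos: [0.4961, -0.1948, 0.1143]
eef_rot: [[-0.867, 0.002, 0.499], [-0.499, -0.001, -0.867], [-0.001, -1.0, 0.002]]
contact_force: [-4.8, 2.2, 17.9]
finger_gap: 0.0133
t 14.05 pos [ 0.4961 -0.1948  0.1143] jaw -60.09 gap 0.0133 F [-4.8  2.2 17.9] tau [0.61 1.22 0.25]
slide [-0.03, 0.03, 0.07] yaw 0.007
```

View pics/s17.png

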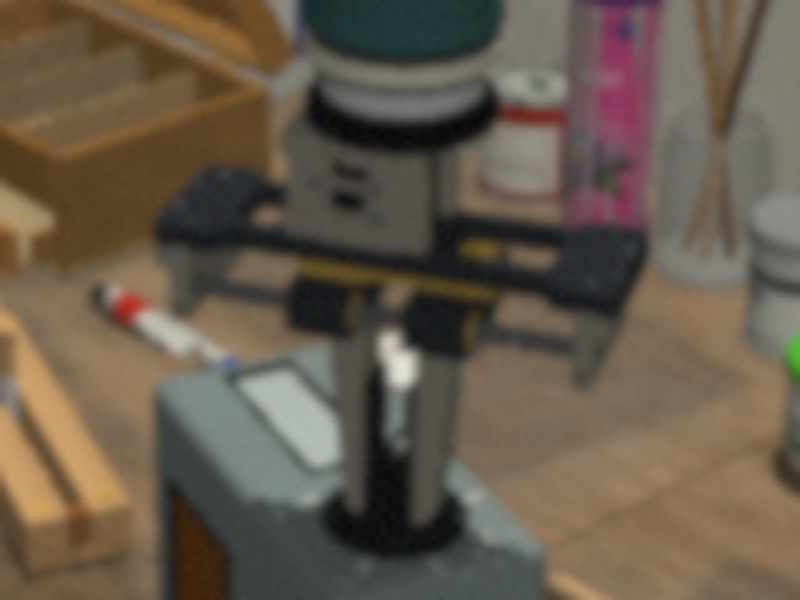

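Jaw −60°, box still in place. I'll open the fingers while still pressed, then lift and look.

```bash
python3 -m pendant '[{"fingers":0.35,"slide":[0,0,0],"yaw":0},{"fingers":0.35,"slide":[0,0,0],"yaw":0},{"fingers":0.35,"slide":[0,0,0],"yaw":0},{"fingers":0.35,"slide":[0,-0.3,0],"yaw":0},{"fingers":0.35,"slide":[0,-0.8,0],"yaw":0}]'
python3 -m pendant '[{"fingers":0.35,"slide":[0,-2,0],"yaw":0},{"fingers":0.35,"slide":[0,-4,0],"yaw":0},{"fingers":0.35,"slide":[0,-7,0],"yaw":0},{"fingers":0.35,"slide":[0,-10,0],"yaw":0},{"fingers":0.35,"slide":[0,-12,0],"yaw":0}]'
python3 - <<'E'
from h import *
go(.30,-.45,.24,-60.5)
im,W,d=boxf();crop(im,290,150,160,120,5,'pics/s18.png')
t,_=robot.read_camera('top');crop(t,340,170,120,90,6.6,'pics/t18.png')
E
```

```text
clock: 14.52
eef_pos: [0.4971, -0.1974, 0.1214]
eef_rot: [[-0.868, 0.004, 0.496], [-0.496, -0.003, -0.868], [-0.002, -1.0, 0.005]]
contact_force: [0.2, 0.2, 0.3]
finger_gap: 0.0325
clock: 14.93
eef_pos: [0.4959, -0.1952, 0.2423]
eef_rot: [[-0.867, 0.002, 0.498], [-0.498, -0.001, -0.867], [-0.001, -1.0, 0.002]]
contact_force: [1.0, 0.0, 0.1]
finger_gap: 0.032
t 14.93 pos [ 0.4959 -0.1952  0.2423] jaw -60.14 gap 0.032 F [1.  0.  0.1] tau [ 0.01 -0.08  0.01]
slide [29.67, 0.21, 12.35] yaw 0.006
```

View pics/s18.png

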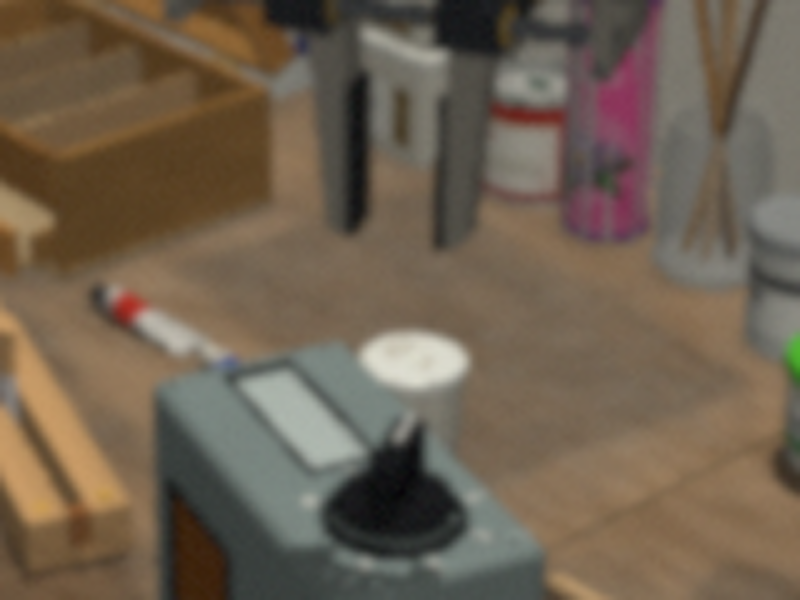

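The bar now points to the rear left and the flap is flat and shut. I'll back the arm off to get the top view.

```bash
python3 -m pendant '[{"fingers":0.4,"slide":[3,0,1.5],"yaw":0},{"fingers":0.4,"slide":[6,0,3],"yaw":0},{"fingers":0.4,"slide":[9.5,0,4.5],"yaw":0},{"fingers":0.4,"slide":[13,0,6],"yaw":0},{"fingers":0.4,"slide":[16.5,0,7.5],"yaw":0}]'
python3 -m pendant '[{"fingers":0.4,"slide":[3.5,0,1.5],"yaw":0},{"fingers":0.4,"slide":[7,0,3],"yaw":0},{"fingers":0.4,"slide":[10.5,0,4.5],"yaw":0},{"fingers":0.4,"slide":[13,0,6],"yaw":0},{"fingers":0.4,"slide":[13,0,6],"yaw":0}]'
python3 - <<'E'
from h import *
t,d=robot.read_camera('top');crop(t,350,185,100,75,8,'pics/t19.png');np.savez('pics/t19.npz',im=t,d=d)
cv2.imwrite('pics/t19f.png',t[:,:,::-1])
W=cloud('top',d)
k=np.zeros(d.shape,bool);k[210:246,405:442]=1;k&=(W[...,2]>.17)&(W[...,2]<.2)
P=W[k][:,:2]*1000;r=cv2.minAreaRect(P.astype(np.float32));c=P.mean(0);w,v=np.linalg.eigh(np.cov((P-c).T))
print('bar',k.sum(),r,c,np.degrees(np.arctan2(*v[::-1,1])),np.sqrt(w*12))
k=np.zeros(d.shape,bool);k[180:260,340:450]=1;k&=(W[...,2]>.135)&(W[...,2]<.152)
r=cv2.minAreaRect((W[k][:,:2]*1000).astype(np.float32));print('box',r)
E
```

```text
clock: 15.45
eef_pos: [0.3875, -0.3429, 0.2385]
eef_rot: [[-0.867, -0.002, 0.498], [-0.498, 0.001, -0.867], [0.001, -1.0, -0.002]]
contact_force: [0.4, -0.7, -0.3]
finger_gap: 0.0369
clock: 15.87
eef_pos: [0.3006, -0.464, 0.2381]
eef_rot: [[-0.872, -0.004, 0.489], [-0.489, -0.001, -0.872], [0.003, -1.0, -0.001]]
contact_force: [-0.7, -0.6, -0.1]
finger_gap: 0.0368
bar 139 ((497.3044738769531, -194.00804138183594), (46.12189865112305, 14.800667762756348), 29.72587776184082) [ 496.81226667 -192.9883503 ] -149.84022869534311 [15.20304515 46.78472576]
box ((511.3988037109375, -143.29293823242188), (200.36373901367188, 100.64842224121094), 74.36225128173828)
```

View pics/t19.png

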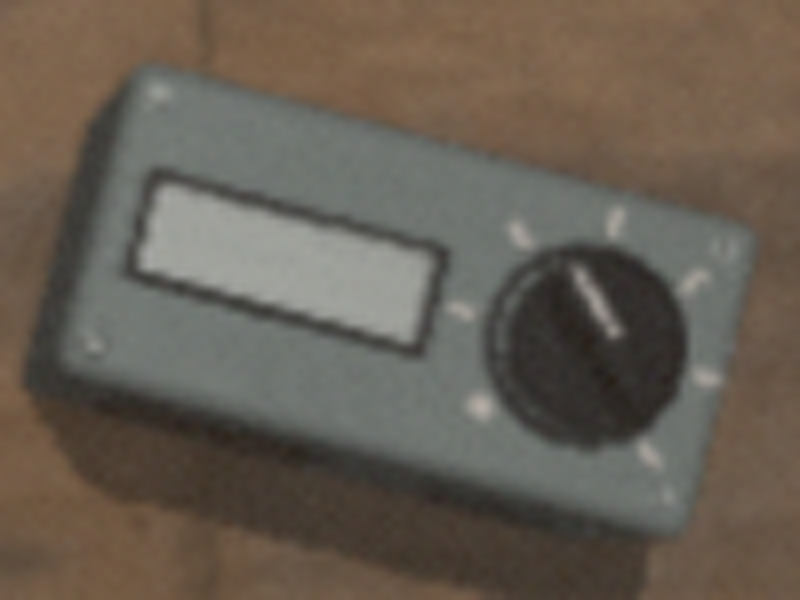

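View pics/t19f.png

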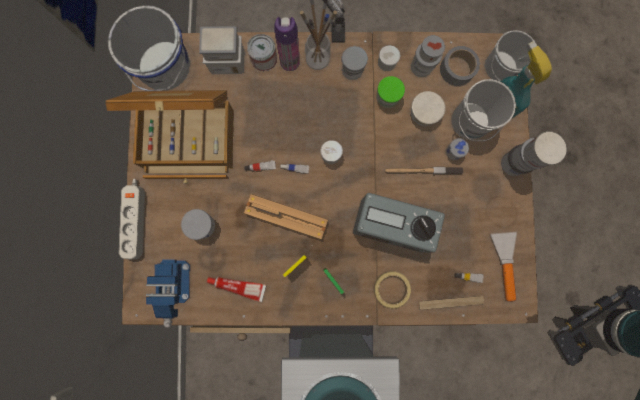

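The bar now lies at 29.7–30.2°, against a third mark at 29.5–30°. The box is at (0.5114,−0.1433), 74.4°, unchanged. The flap is shut and the tub, pot and short panel are in place. I'll hand in.

```bash
python3 -c "
from plant import robot
print(robot.close_job(), robot.get_state()['clock'])"
```

```text
the job is handed in; nothing more can be done
the job is handed in; nothing more can be done
```

I posted the taller panel through the flap and set the timer to 20 minutes. The job is handed in, with the arm clear of everything and the clock at about 16 s of the 53 s allowed.

- **Panel:** it went about 60 mm into the mouth and dropped in when released. Later pictures from both cameras show the flap flat and shut.
- **Timer:** I pressed the knob to about 18 N and turned it clockwise. The bar ended at about 30° (29.7–30.2° by two fits), against 29.5–30° for the third mark.
- **Box and surroundings:** the box measured the same before and after, within about 0.2 mm and 0.2°. In the final top view the short panel, tub and pot look unmoved.

**What disagreed:** the fingertips appeared about 38 mm higher in the camera depth than the reported tool position said. I went by the cameras for the grasp, posting and knob heights. While pressing there was also a sideways force of about 4–6 N on the tool, but the box did not shift.

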